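# Set up a kiln shelf: bead bar and bag wall

## Robot

A 6-joint arm with a two-finger parallel gripper is mounted at the origin on the work surface. World frame = base frame: x ahead of the robot, y to its left, z up, the work surface at z = 0. Lengths are in m, angles in rad, forces in N, time in s.
With the tool pointing down it reaches from about 0.375 to 0.9 m from the base axis. Payload 3.1 kg.
Tool frame: the origin (TCP) lies at the very end of the fingers, on their centre line; the grasp point (between the pads) lies 19 mm behind it; z points along the fingers, y is the direction in which the jaws open and shut (so a half turn about z gives the same grasp; the last joint's range is limited). The gripper opens to 87 mm and grips with 3 to 60 N. Pads are 19 mm wide; open, the fingers measure 117 mm over their backs; the gripper's body (75 mm by 190 mm) begins 51 mm behind the grasp point.
Start: joints at [1.081, 0.527, 1.433, -0, 1.181, -0.178], TCP at [0.192, 0.595, 0.223] pointing down, gripper open.
Joint ranges: [-3.08, 3.08], [-0.75, 2.2], [0.22, 2.44], [-1.43, 4.57], [0, 2.65], [-2.85, 2.85]. Speed limits (rad/s): [2.79, 2.79, 3.14, 3.14, 3.14, 3.14].

## Interface

Orientations are given as a unit quaternion [w, x, y, z].
In Python, from workcell import get_obs, grab_frame, camera_params, close_job gives the robot as it stands.
- The arm moves only by the tool carry_out, never from a script. Its argument "moves" is one flat list of numbers, 7 for each row, row after row: the shift along the tool's x, y, z in m, then the turn, a rotation vector about the tool's x, y, z in rad, then the closure, from -1 (fully open) to 1 (shut). In form: [tx, ty, tz, wx, wy, wz, claw, tx, ty, tz, wx, wy, wz, claw, ...]. A call has 1 to 10 rows; each row shifts and turns the pose as measured when the row begins, along the tool's axes as they then stand; what a row does not reach is not made up. A row lasts 1/10 s, in which the tool goes at most 50 mm and 8.59 degrees, less where a joint would pass 70% of its speed; a pose out of reach is approached as far as the arm can. A call is refused whole if a number of a shift passes 0.05 or a number of a turn 0.15, either way. A call with a gripper value outside its range is refused whole. The fingers move at their own pace and stop on an object; the grip force is fixed at half the most. Time passes only in rows, so rows that do not move let the fingers close. It gives the time, the measured TCP pose, the force and the opening at its end, in the units of the state.
- get_obs(): the state, without advancing time (a new reading comes with each control period).
- grab_frame(name): name is "scene" or "top" or "wrist"; returns the picture (480x640x3 uint8, blue, green, red); there is no depth.
- camera_params(name): a dict with "vfov" (degrees; the focal length in pixels is half the picture's height over the tangent of half this angle, whatever the lens; pixels are square), "cx", "cy" (the principal point, pixels), "k1" (the pictures are not rectified: a ray, as slopes to the right and down, at radius r is drawn at 1 + k1 r^2 times it, then the intrinsics apply), "xyz" and "rotation" of the camera in the world; the wrist camera has in their place "tool_from_camera" (4x4, takes a point from camera to tool coordinates, whose origin is the TCP and whose axes are the flange's). Camera axes: x right, y down, z forward; pixel columns grow to the right and rows downward; lengths in m; the calibration is good to about 2 mm. A picture is of the moment at which its call begins: read the wrist's pose just before it. camera_params takes no time and is no camera call.
- close_job(): hands the job in, once; it reports no verdict.
The state is a dict: "t": time; "joints": joint angles; "joint_velocities": joint speeds; "effort": joint torques, N m; "ee_pos": TCP position; "ee_rot": TCP orientation; "force": force on the tool from outside, world axes, zero at the start; "wrist_torque": the same for the moment, N m; "finger_gap": finger opening in m.
Only numpy, scipy, OpenCV 4.12 (cv2) and the standard library are available. Lean on these libraries where they do the work, as an engineer would, in place of code of your own. Each camera call takes 0.05 s, during which the arm holds its last target. There are 200 camera calls.

## Task

Set up the kiln shelf for firing: first draw the brittle white ceramic bar out of its blue storage tube hand over hand, never holding it more than 15 cm out from the tube's mouth until only its last 5 cm are inside, and lay it in the two forked posts on the shelf, overhanging evenly at both ends. Then lay all the loose cream firebricks as the staggered second course of the wall: lengthwise along the middle of the brown course, each brick centred over a joint between two brown ones, one brick to a joint, any joints. Leave the other things on the table where they are.

Things in the scene. Friction and masses are not known exactly. Their poses are not given: they have to be found in the camera images.
- tube_mouth (a point): middle of the open mouth, 63 mm above the table, of the fixed blue storage tube: level, 385 mm long, 26 mm square outside, 20 mm square bore, closed at the far end, on two wooden blocks. x points level out of the mouth (the way the bar is drawn out), z up; the tube lies towards -x
- bar: loose brittle white ceramic bar, 400 mm long, 14 mm square, about 170 g. Origin at its centre, x along its length (ends at +-200 mm). At the start it lies in the tube's bore, centre line 60 mm above the table, x as the tube's x, the +x end sticking 60 to 90 mm out of the mouth. It slides freely; let go with 80 mm or more still inside, it stays there, sagging a little
- bar_rear (a point): middle of the bar's -x end face, the end that leaves the tube last
- kiln_shelf: fixed dark grey kiln shelf lying on the table, 220 (x) by 460 (y) by 20 mm thick. Origin at the centre of its underside, y along the wall, +x towards the two white forked posts, z up. Carries the wall's brown first course and the two forked posts, all fixed
- course1_mid (a point): middle of the fixed first course, at the height of its top (56 mm above the table): six brown firebricks laid side by side in a row along y, each 66 mm along y, 150 mm deep (x), 36 mm high, centres 72 mm apart, at y = -180, -108, -36, 36, 108, 180 mm from here (6 mm joints). Axes of the shelf
- fork_left (a point): middle of the slot floor (85 mm above the table) of the fork at the +y end (a like one stands 260 mm away towards -y): white post with a U slot 24 mm wide in x, open upward and to both sides in y; prongs end 111 mm above the table; 44 mm over the prongs in x, 24 mm in y. Axes of the shelf
- rest_mid (a point): where the bar's centre belongs: midway between the forks, 92 mm above the table (bar lying on both slot floors, along the shelf's y). Axes of the shelf
- joint_1 (a point): over joint 1 of 5 (from +y to -y) of the first course, on the wall's centre line: where the centre of a brick of the second course belongs, 74 mm above the table (bricks here are 6 mm apart). Axes of the shelf; the brick lies lengthwise along y
- joint_2 (a point): over joint 2 of 5 (from +y to -y) of the first course, on the wall's centre line: where the centre of a brick of the second course belongs, 74 mm above the table (bricks here are 6 mm apart). Axes of the shelf; the brick lies lengthwise along y
- joint_3 (a point): over joint 3 of 5 (from +y to -y) of the first course, on the wall's centre line: where the centre of a brick of the second course belongs, 74 mm above the table (bricks here are 6 mm apart). Axes of the shelf; the brick lies lengthwise along y
- joint_4 (a point): over joint 4 of 5 (from +y to -y) of the first course, on the wall's centre line: where the centre of a brick of the second course belongs, 74 mm above the table (bricks here are 6 mm apart). Axes of the shelf; the brick lies lengthwise along y
- joint_5 (a point): over joint 5 of 5 (from +y to -y) of the first course, on the wall's centre line: where the centre of a brick of the second course belongs, 74 mm above the table (bricks here are 6 mm apart). Axes of the shelf; the brick lies lengthwise along y
- brick1: loose cream firebrick, 66 x 36 x 36 mm, about 70 g, all alike (any of the four long faces may be underneath). Origin at its centre, x along its length. Lies on the table left or right of the kiln shelf; may be absent (then None)
- brick2: loose cream firebrick, 66 x 36 x 36 mm, about 70 g, all alike (any of the four long faces may be underneath). Origin at its centre, x along its length. Lies on the table left or right of the kiln shelf; may be absent (then None)
- brick3: loose cream firebrick, 66 x 36 x 36 mm, about 70 g, all alike (any of the four long faces may be underneath). Origin at its centre, x along its length. Lies on the table left or right of the kiln shelf; may be absent (then None)
- brick4: loose cream firebrick, 66 x 36 x 36 mm, about 70 g, all alike (any of the four long faces may be underneath). Origin at its centre, x along its length. Lies on the table left or right of the kiln shelf; may be absent (then None)
- brick5: loose cream firebrick, 66 x 36 x 36 mm, about 70 g, all alike (any of the four long faces may be underneath). Origin at its centre, x along its length. Lies on the table left or right of the kiln shelf; may be absent (then None)
- brush: bystander, leave alone: wooden brush lying on the table near the robot, right
- bowl: bystander, leave alone: terracotta bowl, 50 mm tall, near the robot, left
- glaze_jar: bystander, leave alone: glaze jar, 75 mm tall, at the left edge
- test_tile: bystander, leave alone: flat terracotta test tile 60 x 60 x 12 mm, left
- sand_block: bystander, leave alone: cork sanding block 90 x 55 x 30 mm, right edge
Not all that is in view belongs to the job. Leave any red look-alike of the brick2 alone.

How it is judged:
On the way, in this order (a step that is already met when the one before it is completed fails the run):
1. the bar is out of the tube and lies in both forks, evenly overhanging (x of bar in the frame of rest_mid between -0.012 and 0.012 m and y of bar in the frame of rest_mid between -0.035 and 0.035 m and z of bar in the frame of rest_mid between -0.006 and 0.006 m and angle between the x axis of bar and the y axis of kiln_shelf, either way round below 0.08 rad), for 0.3 s.
2. after that, all cream bricks present lie on the brown course, each centred over a joint (((horizontal distance between brick1 and joint_1 below 0.014 m and z of brick1 in the frame of joint_1 between -0.007 and 0.007 m and angle between the x axis of brick1 and the y axis of kiln_shelf, either way round below 0.15 rad) or (horizontal distance between brick1 and joint_2 below 0.014 m and z of brick1 in the frame of joint_2 between -0.007 and 0.007 m and angle between the x axis of brick1 and the y axis of kiln_shelf, either way round below 0.15 rad) or (horizontal distance between brick1 and joint_3 below 0.014 m and z of brick1 in the frame of joint_3 between -0.007 and 0.007 m and angle between the x axis of brick1 and the y axis of kiln_shelf, either way round below 0.15 rad) or (horizontal distance between brick1 and joint_4 below 0.014 m and z of brick1 in the frame of joint_4 between -0.007 and 0.007 m and angle between the x axis of brick1 and the y axis of kiln_shelf, either way round below 0.15 rad) or (horizontal distance between brick1 and joint_5 below 0.014 m and z of brick1 in the frame of joint_5 between -0.007 and 0.007 m and angle between the x axis of brick1 and the y axis of kiln_shelf, either way round below 0.15 rad)) and ((horizontal distance between brick2 and joint_1 below 0.014 m and z of brick2 in the frame of joint_1 between -0.007 and 0.007 m and angle between the x axis of brick2 and the y axis of kiln_shelf, either way round below 0.15 rad) or (horizontal distance between brick2 and joint_2 below 0.014 m and z of brick2 in the frame of joint_2 between -0.007 and 0.007 m and angle between the x axis of brick2 and the y axis of kiln_shelf, either way round below 0.15 rad) or (horizontal distance between brick2 and joint_3 below 0.014 m and z of brick2 in the frame of joint_3 between -0.007 and 0.007 m and angle between the x axis of brick2 and the y axis of kiln_shelf, either way round below 0.15 rad) or (horizontal distance between brick2 and joint_4 below 0.014 m and z of brick2 in the frame of joint_4 between -0.007 and 0.007 m and angle between the x axis of brick2 and the y axis of kiln_shelf, either way round below 0.15 rad) or (horizontal distance between brick2 and joint_5 below 0.014 m and z of brick2 in the frame of joint_5 between -0.007 and 0.007 m and angle between the x axis of brick2 and the y axis of kiln_shelf, either way round below 0.15 rad)) and ((horizontal distance between brick3 and joint_1 below 0.014 m and z of brick3 in the frame of joint_1 between -0.007 and 0.007 m and angle between the x axis of brick3 and the y axis of kiln_shelf, either way round below 0.15 rad) or (horizontal distance between brick3 and joint_2 below 0.014 m and z of brick3 in the frame of joint_2 between -0.007 and 0.007 m and angle between the x axis of brick3 and the y axis of kiln_shelf, either way round below 0.15 rad) or (horizontal distance between brick3 and joint_3 below 0.014 m and z of brick3 in the frame of joint_3 between -0.007 and 0.007 m and angle between the x axis of brick3 and the y axis of kiln_shelf, either way round below 0.15 rad) or (horizontal distance between brick3 and joint_4 below 0.014 m and z of brick3 in the frame of joint_4 between -0.007 and 0.007 m and angle between the x axis of brick3 and the y axis of kiln_shelf, either way round below 0.15 rad) or (horizontal distance between brick3 and joint_5 below 0.014 m and z of brick3 in the frame of joint_5 between -0.007 and 0.007 m and angle between the x axis of brick3 and the y axis of kiln_shelf, either way round below 0.15 rad)) and ((horizontal distance between brick4 and joint_1 below 0.014 m and z of brick4 in the frame of joint_1 between -0.007 and 0.007 m and angle between the x axis of brick4 and the y axis of kiln_shelf, either way round below 0.15 rad) or (horizontal distance between brick4 and joint_2 below 0.014 m and z of brick4 in the frame of joint_2 between -0.007 and 0.007 m and angle between the x axis of brick4 and the y axis of kiln_shelf, either way round below 0.15 rad) or (horizontal distance between brick4 and joint_3 below 0.014 m and z of brick4 in the frame of joint_3 between -0.007 and 0.007 m and angle between the x axis of brick4 and the y axis of kiln_shelf, either way round below 0.15 rad) or (horizontal distance between brick4 and joint_4 below 0.014 m and z of brick4 in the frame of joint_4 between -0.007 and 0.007 m and angle between the x axis of brick4 and the y axis of kiln_shelf, either way round below 0.15 rad) or (horizontal distance between brick4 and joint_5 below 0.014 m and z of brick4 in the frame of joint_5 between -0.007 and 0.007 m and angle between the x axis of brick4 and the y axis of kiln_shelf, either way round below 0.15 rad)) and ((horizontal distance between brick5 and joint_1 below 0.014 m and z of brick5 in the frame of joint_1 between -0.007 and 0.007 m and angle between the x axis of brick5 and the y axis of kiln_shelf, either way round below 0.15 rad) or (horizontal distance between brick5 and joint_2 below 0.014 m and z of brick5 in the frame of joint_2 between -0.007 and 0.007 m and angle between the x axis of brick5 and the y axis of kiln_shelf, either way round below 0.15 rad) or (horizontal distance between brick5 and joint_3 below 0.014 m and z of brick5 in the frame of joint_3 between -0.007 and 0.007 m and angle between the x axis of brick5 and the y axis of kiln_shelf, either way round below 0.15 rad) or (horizontal distance between brick5 and joint_4 below 0.014 m and z of brick5 in the frame of joint_4 between -0.007 and 0.007 m and angle between the x axis of brick5 and the y axis of kiln_shelf, either way round below 0.15 rad) or (horizontal distance between brick5 and joint_5 below 0.014 m and z of brick5 in the frame of joint_5 between -0.007 and 0.007 m and angle between the x axis of brick5 and the y axis of kiln_shelf, either way round below 0.15 rad))), for 0.3 s.
At the end, for the whole second after the job is handed in: Bar lies on both fork floors (6 mm in height, 12 mm across, 35 mm lengthwise, 0.08 rad); every brick present lies over a joint of the first course (14 mm level, 7 mm in height, 0.15 rad along the wall); all at rest (all of step 1 and all of step 2 and linear speed of each of brick1, brick2, brick3, brick4, brick5, bar below 0.02 m/s); the robot touches nothing.
It fails at once if the bar is held more than 15 cm (plus 1.5 cm allowance) out from the tube's mouth while more than 7 cm of it is still inside (contact force between the fingers and bar above 1 N and x of bar_rear in the frame of tube_mouth below -0.07 m and y of bar_rear in the frame of tube_mouth between -0.03 and 0.03 m and z of bar_rear in the frame of tube_mouth between -0.03 and 0.03 m and x of the grasp point in the frame of tube_mouth above 0.165 m).
It fails at once if one of the other things on the table is moved by more than 4 cm (distance of any of brush, bowl, glaze_jar, test_tile, sand_block from where it was at the start of the episode above 0.04 m).
Of brick1, brick2, brick3, brick4, brick5 only 3 to 5 are there at a start; the rules pass over those that are not, and their reading is None.
At some moment in a run one of brick1, brick2, brick3, brick4, brick5 may be knocked a few centimetres aside while the robot is not near it.
Once in a run the grip may slacken for a moment while it holds something.
It also fails if it takes over 208 s, if anything falls off the work surface, if the arm or the gripper's body presses on something with over 40 N, if the wrist force passes 120 N, or if a joint passes its speed limit or range.

## Working session

There is one attempt and no reset: what is moved stays moved. The work goes in short steps, Python scripts to look and compute and a tool call to move; the robot and the scene stay as the last step left them, time stands still between calls to the robot, and variables do not carry over. Pictures are saved under pics/ and viewed, about 12 in all and at most 16, crops included, and the job is handed in when it is done.

Besides the shell and the picture viewer there is one more tool, called as name(argument=value, ...), one argument or row to a line, values as JSON. carry_out: Moves the arm, as the interface text tells. Its arguments: {"type":"object","properties":{"moves":{"type":"array"}},"required":["moves"]}

```bash
mkdir -p pics; ls; cat > h.py <<'E'
import numpy as np, cv2
from scipy.spatial.transform import Rotation as R
from workcell import get_obs, grab_frame, camera_params, close_job
def rot(q): q=np.array(q); return R.from_quat(q[[1,2,3,0]]).as_matrix()
def cam(name,obs=None):
    p=camera_params(name)
    if 'tool_from_camera' in p:
        o=obs or get_obs(); T=np.eye(4);T[:3,:3]=rot(o['ee_rot']);T[:3,3]=o['ee_pos']
        M=T@np.array(p['tool_from_camera'])
    else:
        M=np.eye(4); r=np.array(p['rotation']); M[:3,:3]=r if r.shape==(3,3) else rot(r); M[:3,3]=p['xyz']
    f=240/np.tan(np.radians(p['vfov'])/2)
    return M,f,p['cx'],p['cy'],p['k1']
def proj(c,P):
    M,f,cx,cy,k=c; q=(np.atleast_2d(P)-M[:3,3])@M[:3,:3]; s=q[:,:2]/q[:,2:]
    r2=(s**2).sum(1,keepdims=True); return s*(1+k*r2)*f+[cx,cy]
def back(c,uv,z):
    M,f,cx,cy,k=c; d=(np.atleast_2d(uv)-[cx,cy])/f; s=d.copy()
    for _ in range(20): s=d/(1+k*(s**2).sum(1,keepdims=True))
    ray=np.c_[s,np.ones(len(s))]@M[:3,:3].T
    return M[:3,3]+ray*((z-M[2,3])/ray[:,2:])
E
python3 - <<'E'
from h import *
for n in('scene','top','wrist'):
    print(n,camera_params(n)); cv2.imwrite(f'pics/{n}0.png',grab_frame(n))
print(get_obs())
E
```

```text
pics
scene {'vfov': 56.90721555680643, 'cx': 316.9263370443359, 'cy': 249.88613247469218, 'k1': -0.0554230097074099, 'xyz': array([1.30971303, 0.04470397, 0.79012778]), 'rotation': array([-0.2878926 ,  0.62934882,  0.65523708, -0.30282383])}
top {'vfov': 46.20406836208811, 'cx': 327.32097434013434, 'cy': 224.6329199196336, 'k1': -0.02378362055607424, 'xyz': array([0.26145094, 0.0020158 , 1.66476495]), 'rotation': array([-0.05347227,  0.71374839, -0.69695045,  0.04431732])}
wrist {'vfov': 70.41061939729818, 'cx': 317.22602179444056, 'cy': 239.47299536091444, 'k1': 0.005930662265649701, 'tool_from_camera': array([[ 2.25281277e-04, -9.58158407e-01, -2.86238390e-01,
         7.82880490e-02],
       [ 9.99998562e-01, -2.65280604e-04,  1.67504364e-03,
         8.66981853e-04],
       [-1.68089064e-03, -2.86238356e-01,  9.58156970e-01,
        -1.62959454e-01],
       [ 0.00000000e+00,  0.00000000e+00,  0.00000000e+00,
         1.00000000e+00]])}
{'t': 0.15, 'joints': array([ 1.08050119e+00,  5.28276242e-01,  1.43361081e+00,  2.55251469e-05,
        1.18138995e+00, -1.78497118e-01]), 'joint_velocities': array([-1.39717118e-04, -3.52060680e-03, -4.16198133e-03, -9.08374309e-04,
       -9.01224663e-05,  9.82556934e-04]), 'effort': array([ 1.47501163e-03, -4.40429091e+01, -1.76841849e+01,  6.34063664e-02,
        5.51993796e-02, -9.91626280e-05]), 'ee_pos': array([0.19142681, 0.59437447, 0.22178102]), 'ee_rot': array([-2.87549820e-04,  1.55273010e-01,  9.87871238e-01, -7.91651384e-04]), 'force': array([-0.23038522,  0.03131576, -0.73272644]), 'wrist_torque': array([ 0.01877542, -0.01244463, -0.01762694]), 'finger_gap': 0.08671550453268877}
```

View pics/top0.png

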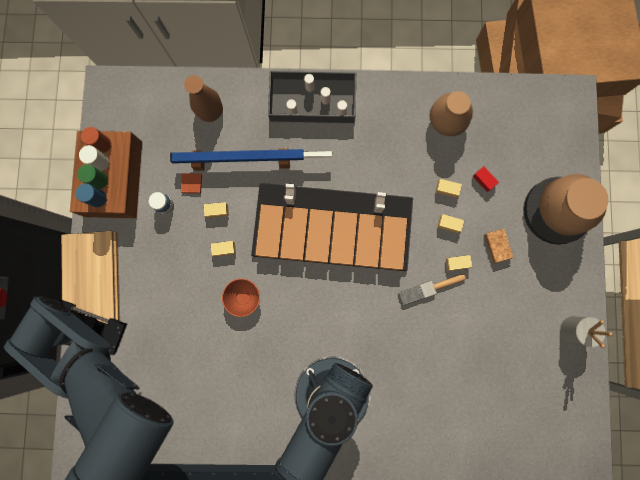

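View pics/scene0.png

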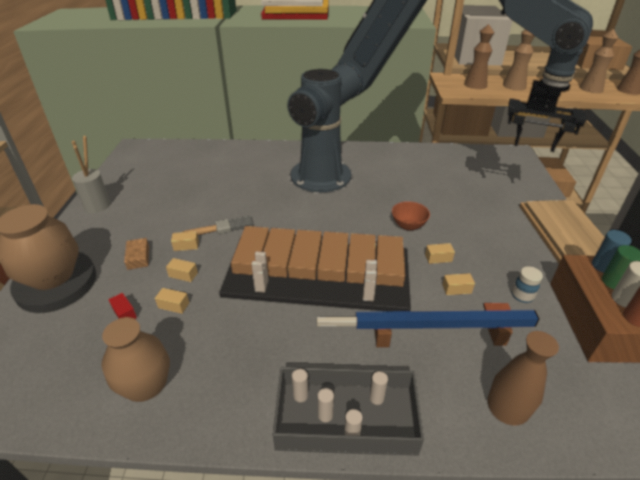

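The top view shows five cream bricks at (215,210), (222,249), (449,188), (451,224) and (459,263). The red look-alike is at (485,179). The cork block (498,245) and the small red tube block (190,184) could also be mistaken for bricks. The bar end sticks out right of the tube mouth (303,155)→(331,154), and the forks are at (290,193) and (380,202).

```bash
cat >> h.py <<'E'
from scipy.optimize import minimize
def boxc(x,y,yaw,L,W,z0,z1):
    c=np.array([[a*L/2,b*W/2,z] for z in(z0,z1) for a in(-1,1) for b in(-1,1)])
    r=np.array([[np.cos(yaw),-np.sin(yaw)],[np.sin(yaw),np.cos(yaw)]])
    c[:,:2]=c[:,:2]@r.T+[x,y]; return c
SC=4
def hull(c,P,roi):
    u,v,w,h=roi; m=np.zeros((h*SC,w*SC),np.uint8)
    pts=(proj(c,P)-[u,v]+0.5)*SC
    cv2.fillConvexPoly(m,cv2.convexHull(np.round(pts*16).astype(np.int32)),1,shift=4); return m
def fitbox(views,p0,L,W,z0,z1,step=(.006,.006,.12)):
    """views: list of (cam,mask). returns x,y,yaw,1-IoU"""
    V=[]
    for c,m in views:
        q=proj(c,boxc(*p0,L+.06,W+.06,z0,z1)); a=np.maximum(q.min(0).astype(int),0); b=np.minimum(q.max(0).astype(int)+1,[640,480])
        roi=(*a,*(b-a)); V.append((c,roi,cv2.resize(m[a[1]:b[1],a[0]:b[0]].astype(np.uint8),None,fx=SC,fy=SC,interpolation=cv2.INTER_NEAREST)))
    def cost(p):
        s=0
        for c,roi,m in V:
            hm=hull(c,boxc(*p,L,W,z0,z1),roi); s+=1-(hm&m).sum()/max((hm|m).sum(),1)
        return s/len(V)
    best=None
    for dy in (0,.35,-.35):
        p=np.array(p0)+[0,0,dy]; sim=np.vstack([p]+[p+np.eye(3)[i]*step[i] for i in range(3)])
        r=minimize(cost,p,method='Nelder-Mead',options=dict(initial_simplex=sim,xatol=1e-4,fatol=1e-4))
        if best is None or r.fun<best.fun: best=r
    return (*best.x,best.fun)
def hsv(im): return cv2.cvtColor(im,cv2.COLOR_BGR2HSV)
E
python3 - <<'E'
from h import *
T=cam('top');S=cam('scene');it=cv2.imread('pics/top0.png');isc=cv2.imread('pics/scene0.png')
for n,u,v in (('brickT',215,210),('brickT',449,188),('brown',295,235),('tube',240,157),('bar',318,155),('sand',498,245),('fork',289,195)): print(n,hsv(it)[v,u])
for n,u,v in (('brickS',440,253),('brickS',440,260),('brickS',172,296),('brickS',172,306),('brownS',300,240),('sandS',137,250)): print(n,hsv(isc)[v,u])
print('bricks z.036',back(T,[(215,210),(222,249),(449,188),(451,224),(459,263),(485,179)],.036).round(3).tolist())
print('tube',back(T,[(172,157),(303,155)],.076).round(3).tolist(),'bar',back(T,[(303,155),(331,154)],.067).round(3).tolist())
print('forks',back(T,[(290,188),(380,197)],.111).round(3).tolist())
print('course',back(T,[(260,206),(410,216),(403,270),(253,257)],.056).round(3).tolist())
E
```

```text
brickT [ 22 110 238]
brickT [ 23 112 237]
brown [ 14 138 207]
tube [108 169 133]
bar [ 28  14 239]
sand [ 14 141 188]
fork [ 16  52 171]
brickS [ 19 124 175]
brickS [ 18 126 160]
brickS [ 18 128 189]
brickS [ 18 126 162]
brownS [ 14 135 149]
sandS [ 14 130 137]
bricks z.036 [[0.524, 0.358, 0.036], [0.409, 0.331, 0.036], [0.605, -0.33, 0.036], [0.498, -0.335, 0.036], [0.385, -0.358, 0.036], [0.635, -0.436, 0.036]]
tube [[0.671, 0.483, 0.076], [0.685, 0.101, 0.076]] bar [[0.687, 0.102, 0.067], [0.692, 0.02, 0.067]]
forks [[0.579, 0.133, 0.111], [0.559, -0.121, 0.111]]
course [[0.535, 0.223, 0.056], [0.516, -0.213, 0.056], [0.36, -0.193, 0.056], [0.387, 0.237, 0.056]]
```

```bash
cat > fit.py <<'E'
from h import *
def cream(im,h0=16): 
    h=hsv(im); return ((h[...,0]>=h0)&(h[...,0]<=28)&(h[...,1]>80)&(h[...,2]>90)).astype(np.uint8)
def rng(im,lo,hi): return (cv2.inRange(hsv(im),np.array(lo),np.array(hi))>0).astype(np.uint8)
E
python3 - <<'E'
from fit import *
T=cam('top');S=cam('scene');it=cv2.imread('pics/top0.png');isc=cv2.imread('pics/scene0.png')
for P in [(.524,.358),(.409,.331),(.605,-.33),(.498,-.335),(.385,-.358)]:
    for nm,V in(('T',[(T,cream(it))]),('S',[(S,cream(isc))])):
        print('brick',nm,np.round(fitbox(V,(*P,-1.57),.066,.036,0,.036),4))
yaw=-1.535
bt=rng(it,(100,90,30),(120,255,255));bs=rng(isc,(100,90,20),(120,255,255))
tc=((.671+.685)/2,(.483+.101)/2)
print('tubeT',np.round(fitbox([(T,bt)],(*tc,yaw),.385,.026,.05,.076,(.006,.006,.03)),4))
print('tubeS',np.round(fitbox([(S,bs)],(*tc,yaw),.385,.026,.05,.076,(.006,.006,.03)),4))
ct=rng(it,(9,90,60),(17,200,255));cs=rng(isc,(9,90,40),(17,200,255))
print('courseT',np.round(fitbox([(T,ct)],(.45,.012,1.49),.426,.150,.02,.056,(.006,.006,.03)),4))
print('courseS',np.round(fitbox([(S,cs)],(.45,.012,1.49),.426,.150,.02,.056,(.006,.006,.03)),4))
E
```

```text
brick T [ 0.5284  0.3598 -1.4346  0.0751]
brick S [ 0.5241  0.3573 -1.451   0.0718]
brick T [ 0.4138  0.3328 -1.4114  0.0668]
brick S [ 0.4094  0.3302 -1.3875  0.0594]
brick T [ 0.6099 -0.3304 -1.8061  0.0548]
brick S [ 0.6059 -0.3351 -1.7983  0.0809]
brick T [ 0.5033 -0.3362 -1.8321  0.0614]
brick S [ 0.4994 -0.3407 -1.85    0.0606]
brick T [ 0.3876 -0.3588 -1.4143  0.2205]
brick S [ 0.3826 -0.3646 -1.3879  0.2418]
tubeT [ 0.6824  0.2962 -1.5241  0.071 ]
tubeS [ 0.6795  0.2923 -1.5317  0.1047]
courseT [0.4527 0.0151 1.4989 0.0492]
courseS [0.4505 0.0118 1.4965 0.1231]
```

```bash
cat >> h.py <<'E'
def plan(target,theta=None,claw=-1,n=None,vmax=.045,pitch=0):
    """rows to bring the TCP to target, tool down with x axis at heading theta"""
    o=get_obs(); Rm=rot(o['ee_rot']); p=np.array(o['ee_pos']); th=np.arctan2(Rm[1,0],Rm[0,0])
    theta=th if theta is None else theta
    Rt=np.array([[np.cos(theta),np.sin(theta),0],[np.sin(theta),-np.cos(theta),0],[0,0,-1.]])@R.from_euler('y',pitch).as_matrix()
    w=R.from_matrix(Rm.T@Rt).as_rotvec(); d=np.array(target)-p
    n=n or max(1,int(np.ceil(max(np.abs(d).max()/vmax,np.linalg.norm(d)/.048,np.abs(w).max()/.13))))
    print('at',p.round(4),'th',round(th,4),'d',d.round(4),'w',w.round(4),'n',n,'gap',round(o['finger_gap'],4),'t',o['t'])
    out=[]
    for i in range(n):
        Ri=Rm@R.from_rotvec(w*i/n).as_matrix()
        out.append([*(Ri.T@(d/n)).round(4),*(w/n).round(3),claw])
    for k in range(0,n,10): print(str([float(x) for r in out[k:k+10] for x in r]).replace(' ',''))
E
python3 -c "
from h import *
plan((.684,.062,.20),1.614)"
```

```text
at [0.1914 0.5944 0.2218] th 2.8298 d [ 0.4926 -0.5324 -0.0218] w [-1.6000e-03  7.0000e-04  1.2158e+00] n 16 gap 0.0867 t 0.15
[-0.0395,-0.0222,0.0014,-0.0,0.0,0.076,-1.0,-0.0411,-0.0192,0.0014,-0.0,0.0,0.076,-1.0,-0.0424,-0.016,0.0014,-0.0,0.0,0.076,-1.0,-0.0435,-0.0127,0.0014,-0.0,0.0,0.076,-1.0,-0.0443,-0.0094,0.0014,-0.0,0.0,0.076,-1.0,-0.0449,-0.006,0.0014,-0.0,0.0,0.076,-1.0,-0.0453,-0.0026,0.0014,-0.0,0.0,0.076,-1.0,-0.0453,0.0009,0.0014,-0.0,0.0,0.076,-1.0,-0.0451,0.0043,0.0014,-0.0,0.0,0.076,-1.0,-0.0447,0.0077,0.0014,-0.0,0.0,0.076,-1.0]
[-0.0439,0.0111,0.0014,-0.0,0.0,0.076,-1.0,-0.043,0.0144,0.0014,-0.0,0.0,0.076,-1.0,-0.0418,0.0176,0.0014,-0.0,0.0,0.076,-1.0,-0.0403,0.0207,0.0014,-0.0,0.0,0.076,-1.0,-0.0386,0.0237,0.0014,-0.0,0.0,0.076,-1.0,-0.0367,0.0266,0.0014,-0.0,0.0,0.076,-1.0]
```

carry_out(
  moves=[-0.039,-0.022,0.001,0,0,0.076,-1,-0.041,-0.019,0.001,0,0,0.076,-1,-0.042,-0.016,0.001,0,0,0.076,-1,-0.043,-0.013,0.001,0,0,0.076,-1,-0.044,-0.009,0.001,0,0,0.076,-1,-0.045,-0.006,0.001,0,0,0.076,-1,-0.045,-0.003,0.001,0,0,0.076,-1,-0.045,0.001,0.001,0,0,0.076,-1,-0.045,0.004,0.001,0,0,0.076,-1,-0.045,0.008,0.001,0,0,0.076,-1],
)

```text
t: 1.15
ee_pos: [0.4995, 0.2527, 0.2085]
ee_rot: [-0.002, 0.518, 0.855, -0.001]
force: [1.3, 0.5, -0.3]
finger_gap: 0.0872
```

carry_out(
  moves=[-0.044,0.011,0.001,0,0,0.076,-1,-0.043,0.014,0.001,0,0,0.076,-1,-0.042,0.018,0.001,0,0,0.076,-1,-0.04,0.021,0.001,0,0,0.076,-1,-0.039,0.024,0.001,0,0,0.076,-1,-0.037,0.027,0.001,0,0,0.076,-1,0,0,0,0,0,0,-1],
)

```text
t: 1.85
ee_pos: [0.6887, 0.0315, 0.1987]
ee_rot: [-0.001, 0.708, 0.706, -0.002]
force: [0.2, -0.2, 0.5]
finger_gap: 0.0869
```

```bash
python3 - <<'E'
from h import *
plan((.689,.062,.20),1.614)
cv2.imwrite('pics/w1.png',grab_frame('wrist'))
E
```

```text
at [0.6887 0.0315 0.1987] th 1.5674 d [0.0003 0.0305 0.0013] w [-0.0032  0.001  -0.0466] n 1 gap 0.0869 t 1.85
[0.0305,0.0002,-0.0013,-0.003,0.001,-0.047,-1.0]
```

View pics/w1.png

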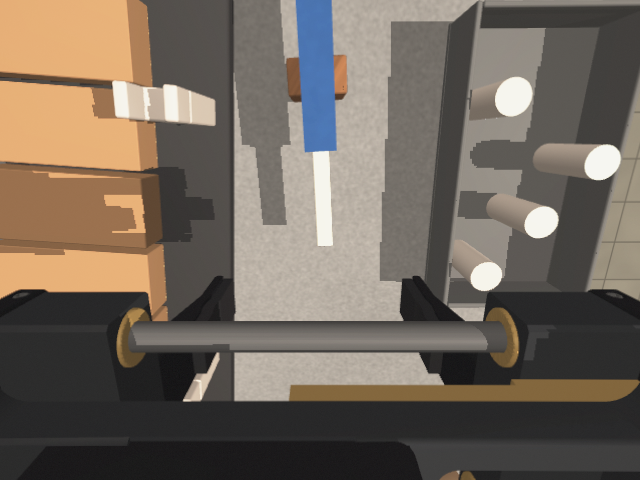

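The wrist view shows the bar from the mouth at (320,151) to its end at (325,245), the left fork's prongs at (115–215, 82–126), and a pin tray on the right.

```bash
python3 - <<'E'
from h import *
c=cam('wrist')
print('tubetopmouth',back(c,[(305,152),(336,150)],.076).round(4).tolist(), back(c,[(297,0),(331,0)],.076).round(4).tolist())
print('bar',back(c,[(313,153),(330,152),(317,245),(333,245)],.067).round(4).tolist())
print('tray',back(c,[(442,275),(450,180),(472,20)],.04).round(4).tolist())
print('forktop z.111',back(c,[(115,82),(117,117),(143,83),(148,119),(164,84),(170,122),(189,88),(215,126)],.111).round(4).tolist())
E
cat > /dev/null; python3 -c "
import cv2;i=cv2.imread('pics/w1.png')[60:150,90:240];cv2.imwrite('pics/w1c.png',cv2.resize(i,None,fx=5,fy=5,interpolation=cv2.INTER_CUBIC))"
```

```text
tubetopmouth [[0.6764, 0.103, 0.076], [0.7016, 0.1045, 0.076]] [[0.6719, 0.2092, 0.076], [0.6964, 0.2091, 0.076]]
bar [[0.6828, 0.1018, 0.067], [0.697, 0.1026, 0.067], [0.686, 0.0209, 0.067], [0.7006, 0.0209, 0.067]]
tray [[0.8125, -0.0193, 0.04], [0.81, 0.0762, 0.04], [0.8134, 0.2065, 0.04]]
forktop z.111 [[0.55, 0.15, 0.111], [0.5475, 0.1278, 0.111], [0.5688, 0.1494, 0.111], [0.5689, 0.1265, 0.111], [0.583, 0.1488, 0.111], [0.584, 0.1245, 0.111], [0.5996, 0.1463, 0.111], [0.6152, 0.1219, 0.111]]
```

View pics/w1c.png

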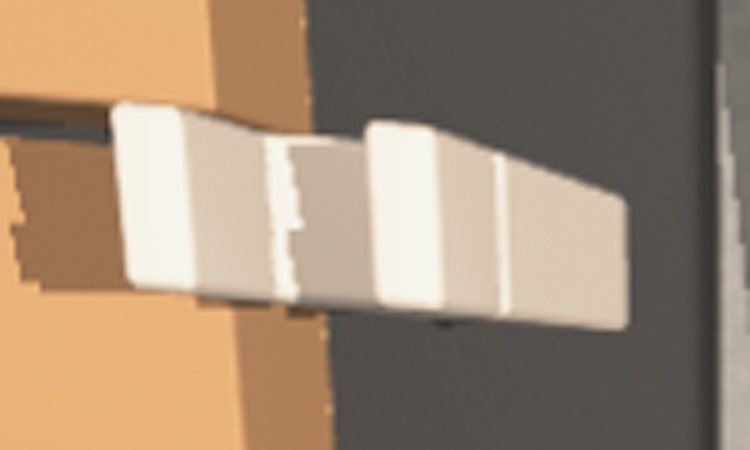

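```bash
python3 - <<'E'
from h import *
M=cam('wrist')
# w1 was taken at the present pose
q=back(M,[(112.8,81),(177.5,85),(178.5,121.5),(116,117)],.111); print(q.round(4).tolist(),q.mean(0).round(4))
plan((.691,.057,.12),1.613)
E
```

```text
[[0.5486, 0.1506, 0.111], [0.592, 0.1482, 0.111], [0.5899, 0.1248, 0.111], [0.5468, 0.1278, 0.111]] [0.5694 0.1379 0.111 ]
at [0.6863 0.034  0.1984] th 1.5698 d [ 0.0047  0.023  -0.0784] w [-0.0067 -0.0011 -0.0432] n 2 gap 0.0872 t 1.9
[0.0115,0.0026,0.0392,-0.003,-0.001,-0.022,-1.0,0.0114,0.0027,0.0392,-0.003,-0.001,-0.022,-1.0]
```

carry_out(
  moves=[0.011,0.002,0.035,0,0,-0.022,-1,0.011,0.002,0.035,0,0,-0.022,-1,0,0,0,0,0,0,-1,0,0,0,0,0,0,-1],
)

```text
t: 2.3
ee_pos: [0.6879, 0.0586, 0.1277]
ee_rot: [-0.004, 0.691, 0.723, -0.002]
force: [0.1, -0.8, 1.5]
finger_gap: 0.0875
```

```bash
python3 - <<'E'
from h import *
for _ in range(3): o=get_obs(); print(o['t'],o['ee_pos'],o['ee_rot'],o['joint_velocities'].round(3))
im=grab_frame('wrist'); cv2.imwrite('pics/w2.png',im); import pickle; pickle.dump(o,open('w2.pkl','wb'))
c=cam('wrist',o)
m=((hsv(im)[...,1]<40)&(hsv(im)[...,2]>215)).astype(np.uint8)
n,l,s,ce=cv2.connectedComponentsWithStats(m)
for i in range(1,n):
    if s[i,4]>150: print(s[i],ce[i].round(1), [back(c,[p],.067)[0,:2].round(4).tolist() for p in cv2.boxPoints(cv2.minAreaRect(np.argwhere(l==i)[:,::-1].astype(np.float32)))])
print(get_obs()['ee_pos'])
E
```

```text
2.3 [0.68788522 0.05858595 0.1276512 ] [-0.00366038  0.69056214  0.72326088 -0.00205647] [ 0.019  0.022  0.039  0.008  0.007 -0.002]
2.3 [0.68788522 0.05858595 0.1276512 ] [-0.00366038  0.69056214  0.72326088 -0.00205647] [ 0.019  0.022  0.039  0.008  0.007 -0.002]
2.3 [0.68788522 0.05858595 0.1276512 ] [-0.00366038  0.69056214  0.72326088 -0.00205647] [ 0.019  0.022  0.039  0.008  0.007 -0.002]
[  49  103   42   50 1359] [ 65.4 129. ] [[0.5182, 0.1509], [0.5414, 0.1541], [0.5402, 0.1241], [0.5159, 0.1206]]
[  95  109   61   52 1588] [127.6 135.5] [[0.5391, 0.121], [0.5468, 0.1492], [0.5861, 0.1464], [0.5799, 0.118]]
[156 117  36  42 836] [172.1 137.4] [[0.584, 0.1461], [0.6055, 0.1481], [0.6054, 0.1233], [0.5831, 0.1212]]
[ 553  121   49   49 1826] [577. 145.] [[0.8274, 0.1385], [0.8449, 0.1614], [0.868, 0.1448], [0.8509, 0.1208]]
[ 316  201   21  111 2180] [325.6 255.2] [[0.6894, 0.0172], [0.6857, 0.0983], [0.6989, 0.0989], [0.704, 0.018]]
[581 281  35  11 212] [598.6 285.7] [[0.8743, 0.0491], [0.8971, 0.0529], [0.8997, 0.0463], [0.8767, 0.0424]]
[0.68730794 0.05875907 0.12747468]
```

carry_out(
  moves=[0,0.003,0.03,0.003,0.008,0,-1,0,0.002,0.03,0,0,0,-1,0,0,0.025,0,0,0,-1,0,0,0,0,0,0,-1,0,0,0,0,0,0,-1],
)

```text
t: 2.85
ee_pos: [0.6981, 0.0599, 0.0527]
ee_rot: [-0.001, 0.69, 0.724, 0.005]
force: [0.2, -0.5, -0.2]
finger_gap: 0.0874
```

```bash
python3 - <<'E'
from h import *
plan((.693,.056,.041),1.613)
E
```

```text
at [0.6981 0.0599 0.0527] th 1.6185 d [-0.0051 -0.0039 -0.0117] w [ 0.0058 -0.0086  0.0055] n 1 gap 0.0874 t 2.85
[-0.0038,-0.0053,0.0116,0.006,-0.009,0.005,-1.0]
```

carry_out(
  moves=[-0.004,-0.004,0.011,0.003,-0.005,-0.005,-1,0,0,0,0,0,0,-1,0,0,0,0,0,0,0.5,0,0,0,0,0,0,1,0,0,0,0,0,0,1,0,0,0,0,0,0,1,0,0,0,0,0,0,1,0,0,0,0,0,0,1],
)

```text
t: 3.65
ee_pos: [0.6982, 0.0551, 0.0486]
ee_rot: [0.004, 0.688, 0.726, 0.006]
force: [0.0, -0.5, -0.1]
finger_gap: 0.0471
```

```bash
python3 - <<'E'
from h import *
plan((.693,.056,.041),1.613)
o=get_obs();print(o['force'],o['wrist_torque'])
for i in range(3): grab_frame('top'); print(get_obs()['ee_pos'].round(4))
E
```

```text
at [0.6982 0.0551 0.0486] th 1.6239 d [-0.0052  0.0009 -0.0076] w [ 0.0139 -0.0016  0.0109] n 1 gap 0.0471 t 3.65
[0.0012,-0.0052,0.0075,0.014,-0.002,0.011,-1.0]
[ 0.01282027 -0.54018    -0.07691551] [-0.12454958  0.06920716 -0.06280849]
[0.6982 0.0551 0.0485]
[0.6982 0.0551 0.0485]
[0.6981 0.0551 0.0484]
```

carry_out(
  moves=[0.0,-0.005,0.008,0.01,0,0.01,0,0,0,0,0,0,0,0,0,0,0,0,0,0,1,0,0,0,0,0,0,1,0,0,0,0,0,0,1,0,0,0,0,0,0,1,0,0,0,0,0,0,1,0,0,0,0,0,0,1,0,0,0,0,0,0,1,0,0,0,0,0,0,1],
)

```text
t: 4.8
ee_pos: [0.6924, 0.0548, 0.039]
ee_rot: [0.0, 0.692, 0.722, 0.001]
force: [0.2, 0.1, -1.5]
finger_gap: 0.0134
```

```bash
python3 - <<'E'
from h import *
plan((.693,.056,.041),1.613)
o=get_obs();print(o['force'],o['wrist_torque'])
E
```

```text
at [0.6924 0.0548 0.039 ] th 1.6132 d [0.0006 0.0012 0.002 ] w [ 0.0018 -0.0017  0.0002] n 1 gap 0.0134 t 4.8
[0.0011,0.0006,-0.002,0.002,-0.002,0.0,-1.0]
[ 0.16327585  0.07801019 -1.52216577] [-0.05235426  0.03100775  0.01841874]
```

carry_out(
  moves=[-0.015,0,0,0,0,0,1,-0.02,0,0,0,0,0,1,-0.02,0,0,0,0,0,1,-0.02,0,0,0,0,0,1,-0.015,0,0,0,0,0,1,0,0,0,0,0,0,1,0,0,0,0,0,0,1],
)

```text
t: 5.5
ee_pos: [0.696, -0.0451, 0.0389]
ee_rot: [-0.0, 0.693, 0.721, 0.001]
force: [-0.9, 1.7, 0.4]
finger_gap: 0.0134
```

```bash
python3 - <<'E'
from h import *
plan((.697,-.04,.041),1.613)
o=get_obs();print(o['force'],o['wrist_torque'])
E
```

```text
at [ 0.696  -0.0451  0.0389] th 1.6103 d [0.001  0.0051 0.0021] w [ 0.0016 -0.0019 -0.0027] n 1 gap 0.0134 t 5.5
[0.005,0.0012,-0.0021,0.002,-0.002,-0.003,-1.0]
[-0.94284181  1.71438899  0.43462045] [ 0.14077302  0.07351428 -0.01404994]
```

carry_out(
  moves=[0,0,0,0,0,0,0,0,0,0,0,0,0,0,0,0,0,0,0,0,0,0,0,0,0,0,0,0,0.02,0,0,0,0,0,0,0.03,0,0,0,0,0,0,0.03,0,0,0,0,0,0,0.02,0,0,0,0,0,0,0,0,0,0,0,0,1,0,0,0,0,0,0,1],
)

```text
t: 6.5
ee_pos: [0.6908, 0.0674, 0.0394]
ee_rot: [-0.0, 0.691, 0.723, 0.002]
force: [-0.6, 0.1, 0.3]
finger_gap: 0.0343
```

carry_out(
  moves=[0,0,0,0,0,0,1,0,0,0,0,0,0,1,0,0,0,0,0,0,1,0,0,0,0,0,0,1,0,0,0,0,0,0,1],
)

```text
t: 7.0
ee_pos: [0.691, 0.065, 0.0395]
ee_rot: [-0.001, 0.693, 0.721, 0.002]
force: [-0.0, 1.2, -0.6]
finger_gap: 0.0139
```

```bash
python3 - <<'E'
from h import *
plan((.693,.056,.041),1.613)
o=get_obs();print(o['force'],o['wrist_torque'])
cv2.imwrite('pics/s2.png',grab_frame('scene')[270:370,250:470])
E
```

```text
at [0.691  0.065  0.0395] th 1.6115 d [ 0.002  -0.009   0.0015] w [ 0.0022 -0.0038 -0.0015] n 1 gap 0.0139 t 7.0
[-0.009,0.0016,-0.0016,0.002,-0.004,-0.002,-1.0]
[-0.001322    1.1921221  -0.60465353] [0.13439972 0.11504697 0.01123834]
```

carry_out(
  moves=[-0.015,0,0,0,0,0,1,-0.02,0,0,0,0,0,1,-0.02,0,0,0,0,0,1,-0.02,0,0,0,0,0,1,-0.018,0,0,0,0,0,1,-0.005,0,0,0,0,0,1,0,0,0,0,0,0,1],
)

```text
t: 7.75
ee_pos: [0.6945, -0.0446, 0.0383]
ee_rot: [-0.001, 0.694, 0.72, 0.001]
force: [-0.2, 1.0, -0.6]
finger_gap: 0.0138
```

carry_out(
  moves=[0,0,0,0,0,0,0,0,0,0,0,0,0,0,0,0,0,0,0,0,0,0,0,0,0,0,0,0],
)

```text
t: 8.15
ee_pos: [0.6946, -0.0435, 0.0386]
ee_rot: [-0.0, 0.693, 0.721, 0.001]
force: [0.4, 0.3, -0.0]
finger_gap: 0.0378
```

```bash
python3 - <<'E'
from h import *
plan((.695,.010,.041),1.613)
o=get_obs();print(o['force'],o['wrist_torque'])
c=cam('wrist',o); im=grab_frame('wrist'); cs=cam('scene'); i2=grab_frame('scene'); cv2.imwrite('pics/s3.png',np.vstack([cv2.resize(i2[260:380,200:480],(784,336)),cv2.resize(im[0:300],(640,300))[:,:,:] if 0 else cv2.copyMakeBorder(cv2.resize(im,(347,260)),0,0,0,437,0)]))
m=((hsv(im)[...,1]<40)&(hsv(im)[...,2]>215)).astype(np.uint8)
n,l,s,ce=cv2.connectedComponentsWithStats(m)
for i in range(1,n):
    if s[i,4]>400: print(s[i],ce[i].round(1))
E
```

```text
at [ 0.6946 -0.0435  0.0386] th 1.6102 d [0.0004 0.0535 0.0024] w [ 0.0013 -0.0022 -0.0028] n 2 gap 0.0378 t 8.15
[0.0267,0.0013,-0.0011,0.001,-0.001,-0.001,-1.0,0.0267,0.0013,-0.0012,0.001,-0.001,-0.001,-1.0]
[ 0.37420759  0.27094216 -0.03413662] [-0.10366914  0.02290761 -0.0132451 ]
[ 300    0   39  224 7989] [318.2 107.3]
[304 366  27  19 427] [317.8 376.3]
```

View pics/s3.png

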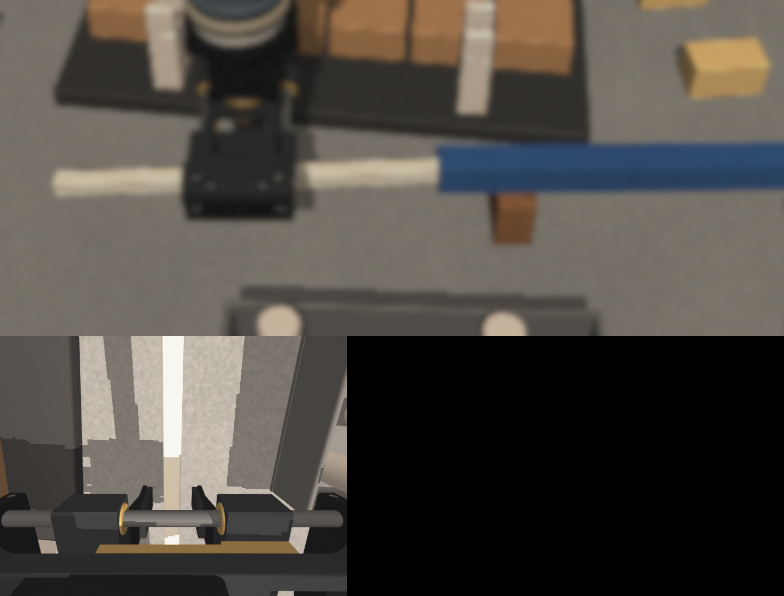

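The bar is now well out: in the scene crop its tip is at about (219,325) and the mouth at (356,320). It sags slightly.

```bash
python3 - <<'E'
from h import *
S=cam('scene'); print(back(S,[(219.3,325.4)],.044), back(S,[(356.4,319.6)],.063))
i=cv2.imread('pics/s3.png')[:336]; h=hsv(i)
m=((h[...,0]>12)&(h[...,1]<95)&(h[...,2]>145)).astype(np.uint8)
for x in (60,80,120,160,320,350,380,420):
    r=np.where(m[140:210,x])[0]+140; 
    if len(r): 
        u=200+(x+.5)/2.8-.5; print(x, r.min(),r.max(), 'v',round(260+(r.mean()+.5)/2.8-.5,2),[ (round(z,3),back(S,[(u,260+(r.mean()+.5)/2.8-.5)],z)[0,:2].round(4).tolist()) for z in(.045,.055,.06)])
E
```

```text
[[ 0.6996507  -0.19586674  0.044     ]] [[0.68753812 0.0999694  0.063     ]]
60 170 196 v 325.04 [(0.045, [0.6993, -0.1918]), (0.055, [0.7075, -0.1886]), (0.06, [0.7116, -0.1871])]
80 170 195 v 324.86 [(0.045, [0.6981, -0.1764]), (0.055, [0.7063, -0.1734]), (0.06, [0.7104, -0.1719])]
120 168 192 v 323.96 [(0.045, [0.6943, -0.1457]), (0.055, [0.7025, -0.1432]), (0.06, [0.7067, -0.1419])]
160 168 193 v 324.14 [(0.045, [0.6935, -0.1146]), (0.055, [0.7017, -0.1125]), (0.06, [0.7059, -0.1114])]
320 162 187 v 322.0 [(0.045, [0.6824, 0.0089]), (0.055, [0.6909, 0.0094]), (0.06, [0.6951, 0.0097])]
350 160 185 v 321.29 [(0.045, [0.6795, 0.0322]), (0.055, [0.688, 0.0323]), (0.06, [0.6922, 0.0324])]
380 159 185 v 321.11 [(0.045, [0.6781, 0.0555]), (0.055, [0.6866, 0.0553]), (0.06, [0.6908, 0.0553])]
420 158 182 v 320.39 [(0.045, [0.6749, 0.0866]), (0.055, [0.6835, 0.0861]), (0.06, [0.6877, 0.0858])]
```

carry_out(
  moves=[0.015,0,0.001,0,0,0,0,0.02,0,0.001,0,0,0,0,0.012,0,0,0,0,0,0,0,0,0,0,0,0,0],
)

```text
t: 8.65
ee_pos: [0.6923, 0.0093, 0.0365]
ee_rot: [-0.001, 0.693, 0.721, 0.001]
force: [-0.6, 0.5, 0.6]
finger_gap: 0.0435
```

carry_out(
  moves=[-0.005,0,0,0,0,0,0,0,0,0,0,0,0,0,0,0,0,0,0,0,1,0,0,0,0,0,0,1,0,0,0,0,0,0,1,0,0,0,0,0,0,1,0,0,0,0,0,0,1,0,0,0,0,0,0,1,0,0,0,0,0,0,1],
)

```text
t: 9.55
ee_pos: [0.6928, 0.0031, 0.0366]
ee_rot: [-0.0, 0.693, 0.721, 0.001]
force: [0.3, 0.2, 0.3]
finger_gap: 0.0133
```

carry_out(
  moves=[-0.01,0,0,0,0,0,1,-0.02,0,0,0,0,0,1,-0.02,0,0,0,0,0,1,-0.02,0,0,0,0,0,1,-0.02,0,0,0,0,0,1,-0.02,0,0,0,0,0,1,-0.02,0,0,0,0,0,1,-0.02,0,0,0,0,0,1,-0.01,0,0,0,0,0,1,0,0,0,0,0,0,1],
)

```text
t: 10.55
ee_pos: [0.6962, -0.1771, 0.0325]
ee_rot: [-0.001, 0.694, 0.72, -0.002]
force: [-0.4, -0.0, -1.6]
finger_gap: 0.0134
```

```bash
python3 - <<'E'
from h import *
plan((.70,-.15,.14),1.613,1)
o=get_obs();print(o['force'],o['wrist_torque'])
i2=grab_frame('scene'); cv2.imwrite('pics/s4.png',cv2.resize(i2[230:390,130:430],None,fx=2.6,fy=2.6))
E
```

```text
at [ 0.6962 -0.1771  0.0325] th 1.607 d [0.0038 0.0271 0.1075] w [-0.0033  0.001  -0.006 ] n 3 gap 0.0134 t 10.55
[0.0089,0.0015,-0.0359,-0.001,0.0,-0.002,1.0,0.009,0.0015,-0.0359,-0.001,0.0,-0.002,1.0,0.009,0.0016,-0.0359,-0.001,0.0,-0.002,1.0]
[-0.4278481  -0.03533818 -1.64441809] [-0.10171489  0.0195952  -0.00518254]
```

View pics/s4.png

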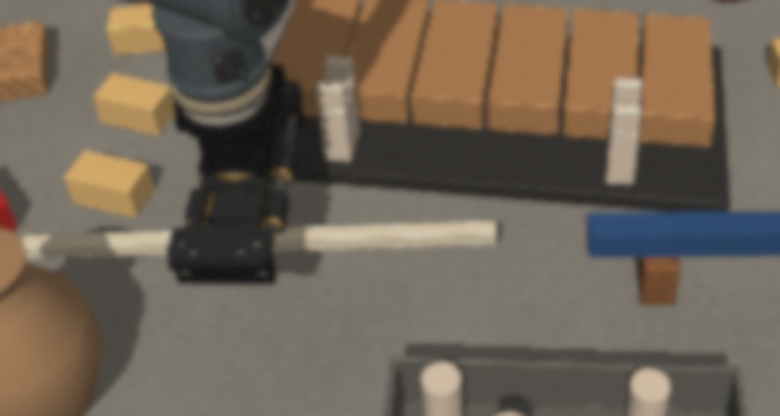

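carry_out(
  moves=[0.006,-0.008,-0.02,0,-0.01,0,1,0.006,-0.008,-0.025,0,-0.012,0,1,0.006,-0.008,-0.025,0,-0.012,0,1,0.006,-0.006,-0.025,0,-0.011,0,1,0,0,-0.01,0,0,0,1,0,0,0,0,0,0,1],
)

```text
t: 11.2
ee_pos: [0.6623, -0.1439, 0.1378]
ee_rot: [0.011, 0.692, 0.722, -0.018]
force: [0.1, -0.1, -2.1]
finger_gap: 0.0136
```

```bash
python3 - <<'E'
from h import *
S=cam('scene'); print('rear',back(S,[(130+497/2.6,230+232/2.6)],.060))
plan((.56,.006,.16),1.4975,1)
o=get_obs();print(o['force'],o['wrist_torque'])
i2=grab_frame('scene'); cv2.imwrite('pics/s5.png',cv2.resize(i2[200:400,80:430],None,fx=2.2,fy=2.2))
E
```

```text
rear [[0.68678376 0.02470195 0.06      ]]
at [ 0.6623 -0.1439  0.1378] th 1.6129 d [-0.1023  0.1499  0.0222] w [-0.0079  0.0417  0.1152] n 4 gap 0.0136 t 11.2
[0.0383,-0.0241,-0.0069,-0.002,0.01,0.029,1.0,0.0376,-0.0251,-0.0065,-0.002,0.01,0.029,1.0,0.037,-0.0262,-0.0062,-0.002,0.01,0.029,1.0,0.0363,-0.0272,-0.0059,-0.002,0.01,0.029,1.0]
[ 0.07512802 -0.05124336 -2.10001517] [-0.05059726  0.0486249  -0.00137129]
```

View pics/s5.png

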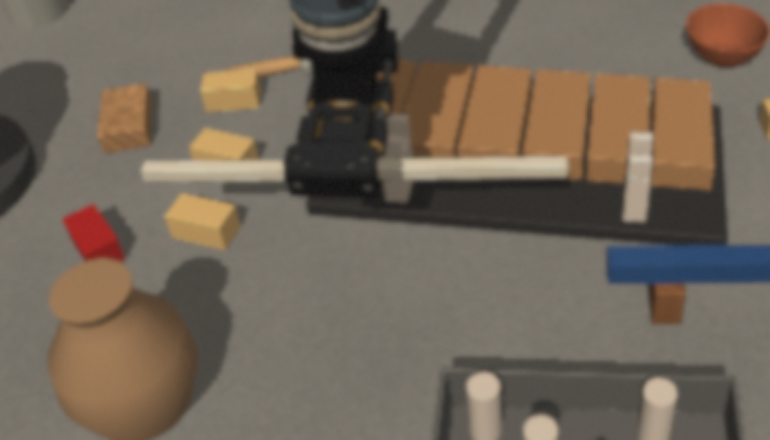

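The bar is held near its middle. Its ends are at (143,170) and (567,167) in the crop, and it looks nearly level. I'll move it over the forks.

carry_out(
  moves=[0.03,-0.02,-0.007,0,0,0.029,1,0.037,-0.025,-0.007,0,0,0.029,1,0.037,-0.025,-0.006,0,0,0.029,1,0.025,-0.018,-0.003,0,0,0.029,1,0,0,0,0,0,0,1,0,0,0,0,0,0,1],
)

```text
t: 11.85
ee_pos: [0.5701, -0.0111, 0.1472]
ee_rot: [0.008, 0.735, 0.678, -0.02]
force: [0.2, -0.1, -2.3]
finger_gap: 0.0138
```

```bash
python3 - <<'E'
from h import *
import pickle
S=cam('scene')
for n,px,xy in(('tip',(145,277.3),(.6707,-.344)),('rear',(337.7,275.9),(.6539,.056))):
    print(n,[(z,proj(S,[(*xy,z)])[0].round(1).tolist()) for z in(.147,.157,.167)],px)
plan((.564,.006,.16),1.4975,1)
o=get_obs(); pickle.dump(o,open('w3.pkl','wb')); im=grab_frame('wrist'); cv2.imwrite('pics/w3.png',im); print(get_obs()['ee_pos'])
cv2.imwrite('pics/s6.png',grab_frame('scene'))
E
```

```text
tip [(0.147, [145.0, 280.1]), (0.157, [143.8, 276.7]), (0.167, [142.5, 273.2])] (145, 277.3)
rear [(0.147, [336.9, 279.9]), (0.157, [337.1, 276.4]), (0.167, [337.2, 272.9])] (337.7, 275.9)
at [ 0.5701 -0.0111  0.1472] th 1.4897 d [-0.0061  0.0171  0.0128] w [-0.0163  0.0397 -0.0081] n 1 gap 0.0138 t 11.85
[0.016,-0.0077,-0.0134,-0.016,0.04,-0.008,1.0]
[ 0.56971838 -0.01111291  0.14690694]
```

View pics/w3.png

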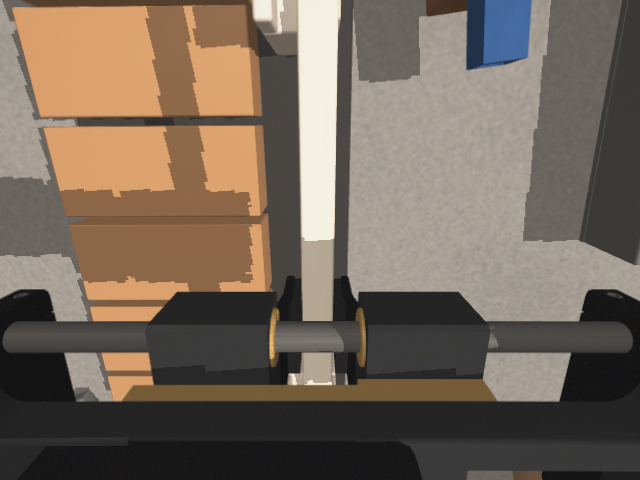

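```bash
python3 - <<'E'
from h import *
import pickle
a=cv2.imread('pics/w3.png')[0:70,220:400]; b=cv2.imread('pics/s6.png')[220:320,230:430]
t=cv2.imread('pics/top0.png')[170:230,240:420]
f=lambda i:cv2.resize(i,(760,int(i.shape[0]*760/i.shape[1])),interpolation=cv2.INTER_CUBIC)
cv2.imwrite('pics/c1.png',np.vstack([f(a),f(t)]))
c=cam('wrist',pickle.load(open('w3.pkl','rb')))
print('course face z.056',back(c,[(258,8),(262,115),(263,126),(268,213)],.056).round(4).tolist())
print('joint ends',back(c,[(262,115),(263,126),(267,213),(269,223)],.056).round(4).tolist())
E
```

```text
course face z.056 [[0.5446, 0.1464, 0.056], [0.5386, 0.0832, 0.056], [0.5383, 0.076, 0.056], [0.5338, 0.0134, 0.056]]
joint ends [[0.5386, 0.0832, 0.056], [0.5383, 0.076, 0.056], [0.533, 0.0134, 0.056], [0.5335, 0.0055, 0.056]]
```

View pics/c1.png

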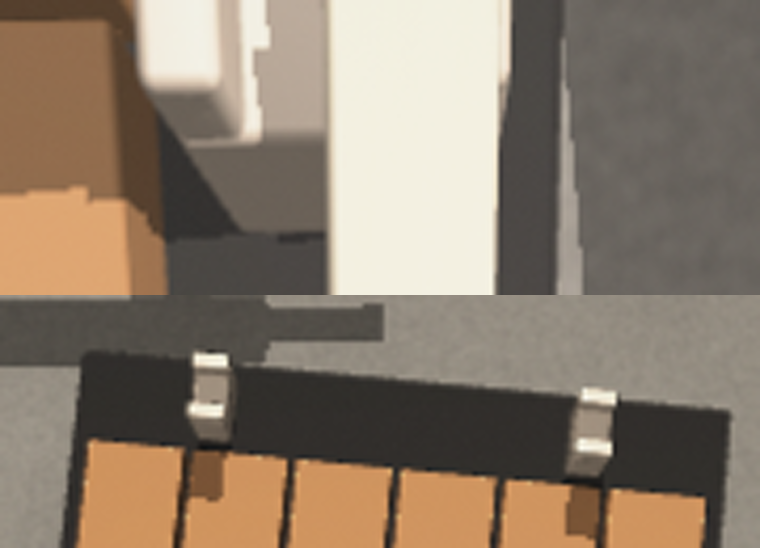

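```bash
python3 - <<'E'
from h import *
import pickle
T=cam('top'); a=back(T,[(289.4,191.05),(380.9,200.1)],.111); print('T forks',a.round(4).tolist(),a.mean(0).round(4), 'dir',np.arctan2(*(a[0]-a[1])[[1,0]]),np.linalg.norm(a[0]-a[1]))
o=pickle.load(open('w3.pkl','rb')); c=cam('wrist',o)
zb=o['ee_pos'][2]+.019+.007
b=back(c,[(318.4,20),(318.5,230)],zb); print('bar centre line',b.round(4).tolist(),'zb',zb)
Rm=rot(o['ee_rot']); g=o['ee_pos']-Rm[:,2]*.019; print('grasp',g,'xtool',Rm[:,0],'ztool',Rm[:,2])
print('fork',back(c,[(253.3,18),(272.5,18),(340.8,20)],.111).round(4).tolist())
E
```

```text
T forks [[0.5706, 0.1339, 0.111], [0.5505, -0.1236, 0.111]] [0.5606 0.0052 0.111 ] dir 1.492986785228104 0.25830489917997373
bar centre line [[0.5815, 0.1076, 0.1732], [0.5755, 0.0332, 0.1732]] zb 0.17315604819192496
grasp [ 0.57044794 -0.01036227  0.16613858] xtool [ 0.08094268  0.99592621 -0.03973988] ztool [-0.01927528 -0.03829917 -0.9990804 ]
fork [[0.5496, 0.1266, 0.111], [0.5592, 0.1258, 0.111], [0.5929, 0.122, 0.111]]
```

carry_out(
  moves=[0.006,-0.005,0.005,-0.016,0,-0.004,1,0.007,-0.005,0.01,0,0,0,1,0,0,0.01,0,0,0,1,0,0,0,0,0,0,1,0,0,0,0,0,0,1],
)

```text
t: 12.45
ee_pos: [0.5667, -0.0049, 0.1191]
ee_rot: [0.015, 0.736, 0.677, -0.014]
force: [-0.4, 0.7, -1.9]
finger_gap: 0.0136
```

```bash
python3 - <<'E'
from h import *
o=get_obs();Rm=rot(o['ee_rot']); g=o['ee_pos']-Rm[:,2]*.019; print('grasp',g.round(4),'x',Rm[:,0].round(3),'z',Rm[:,2].round(3),o['force'],o['wrist_torque'],o['finger_gap'])
print('go tool',Rm.T@(np.array([.5605,.005,.094])-g))
im=grab_frame('scene');S=cam('scene'); cv2.imwrite('pics/s7.png',cv2.resize(im[220:320,190:430],None,fx=3.2,fy=3.2,interpolation=cv2.INTER_CUBIC))
E
```

```text
grasp [ 0.5667 -0.0041  0.1381] x [ 0.084  0.996 -0.041] z [ 0.001 -0.041 -0.999] [-0.39596192  0.69416722 -1.93997852] [-0.07883516  0.06665183 -0.0176635 ] 0.013582583574939616
go tool [ 0.01036894 -0.00710392  0.04363215]
```

View pics/s7.png

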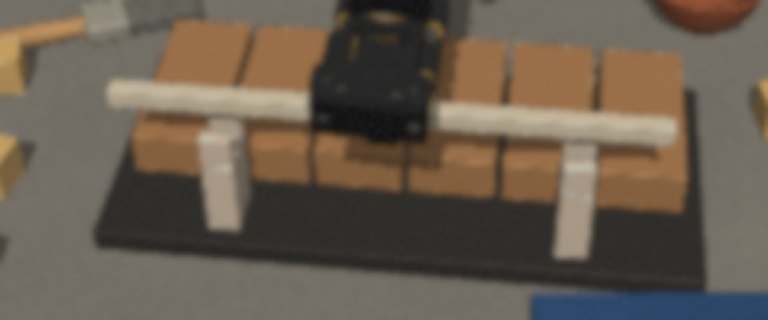

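carry_out(
  moves=[0.006,-0.004,0.003,0,0,0,1,0.006,-0.005,0.003,0,0,0,1,0,0,0,0,0,0,1,0,0,0,0,0,0,1],
)

```text
t: 12.9
ee_pos: [0.5591, 0.0079, 0.1128]
ee_rot: [0.016, 0.736, 0.676, -0.013]
force: [0.0, 0.1, -1.8]
finger_gap: 0.0136
```

```bash
cat > g.py <<'E'
from h import *
import sys
t=np.array([float(x) for x in sys.argv[1:4]])
o=get_obs();Rm=rot(o['ee_rot']); g=o['ee_pos']-Rm[:,2]*.019; print('t',o['t'],'grasp',g.round(4),'th',np.arctan2(Rm[1,0],Rm[0,0]).round(4),'x',Rm[:,0].round(3),'z',Rm[:,2].round(3),o['force'].round(1),o['finger_gap'].round(4))
print('go tool',(Rm.T@(t-g)).round(4))
E
python3 g.py .5605 .005 .094
```

```text
Traceback (most recent call last):
  File "g.py", line 4, in <module>
    o=get_obs();Rm=rot(o['ee_rot']); g=o['ee_pos']-Rm[:,2]*.019; print('t',o['t'],'grasp',g.round(4),'th',np.arctan2(Rm[1,0],Rm[0,0]).round(4),'x',Rm[:,0].round(3),'z',Rm[:,2].round(3),o['force'].round(1),o['finger_gap'].round(4))
                                                                                                                                                                                                             ^^^^^^^^^^^^^^^^^^^^^
AttributeError: 'float' object has no attribute 'round'
```

carry_out(
  moves=[-0.001,0.001,0.01,0,0,-0.01,1,0,0,0.01,0,0,0,1,0,0,0.008,0,0,0,1,0,0,0,0,0,0,1,0,0,0,0,0,0,1],
)

```text
t: 13.4
ee_pos: [0.5604, 0.0054, 0.0821]
ee_rot: [0.016, 0.733, 0.68, -0.013]
force: [0.3, -0.1, -1.8]
finger_gap: 0.0142
```

```bash
sed -i "s/o\['finger_gap'\].round(4)/round(o['finger_gap'],4)/" g.py; python3 g.py .5605 .005 .092
```

```text
t 13.4 grasp [0.5603 0.0062 0.1011] th 1.4969 x [ 0.074  0.996 -0.041] z [ 0.003 -0.042 -0.999] [ 0.3 -0.1 -1.8] 0.0142
go tool [-0.0008  0.0002  0.0092]
```

carry_out(
  moves=[0,0,0.005,0,0,0,1,0,0,0.004,0,0,0,1,0,0,0,0,0,0,1,0,0,0,0,0,0,1],
)

```text
t: 13.8
ee_pos: [0.5614, 0.0049, 0.0751]
ee_rot: [0.017, 0.733, 0.68, -0.013]
force: [-0.0, 0.5, -2.5]
finger_gap: 0.0138
```

```bash
python3 g.py .5605 .005 .092
```

```text
t 13.8 grasp [0.5613 0.0057 0.094 ] th 1.4968 x [ 0.074  0.996 -0.042] z [ 0.005 -0.042 -0.999] [-0.   0.5 -2.5] 0.0138
go tool [-0.0007 -0.0007  0.0021]
```

carry_out(
  moves=[0,0,0.001,0,0,0,0.7,0,0,0,0,0,0,0.4,0,0,0,0,0,0,0,0,0,0,0,0,0,0,0,0,0,0,0,0,0,0,0,-0.02,0,0,0,0,0,0,-0.03,0,0,0,0,0,0,-0.04,0,0,0,0,0,0,-0.04,0,0.04,0,0,0,0,0,0,0,0,0],
)

```text
t: 14.8
ee_pos: [0.561, 0.0105, 0.2066]
ee_rot: [0.002, 0.732, 0.681, 0.002]
force: [1.4, -0.3, -0.3]
finger_gap: 0.0434
```

```bash
python3 - <<'E'
from h import *
import pickle
o=get_obs(); pickle.dump(o,open('w4.pkl','wb')); a=grab_frame('wrist'); s=grab_frame('scene'); t=grab_frame('top')
for n,i in(('w4',a),('s8',s),('t8',t)): cv2.imwrite(f'pics/{n}.png',i)
print(o['t'],o['ee_pos'],get_obs()['ee_pos'])
cv2.imwrite('pics/c2.png',np.vstack([cv2.resize(s[210:320,190:430],(720,330)),cv2.resize(a[0:330],(436,225)) if 0 else cv2.copyMakeBorder(cv2.resize(a[:330],(480,247)),0,0,0,240,0)]))
E
```

```text
14.8 [0.56097573 0.01050829 0.20659662] [0.55654238 0.01145571 0.2009225 ]
```

View pics/c2.png

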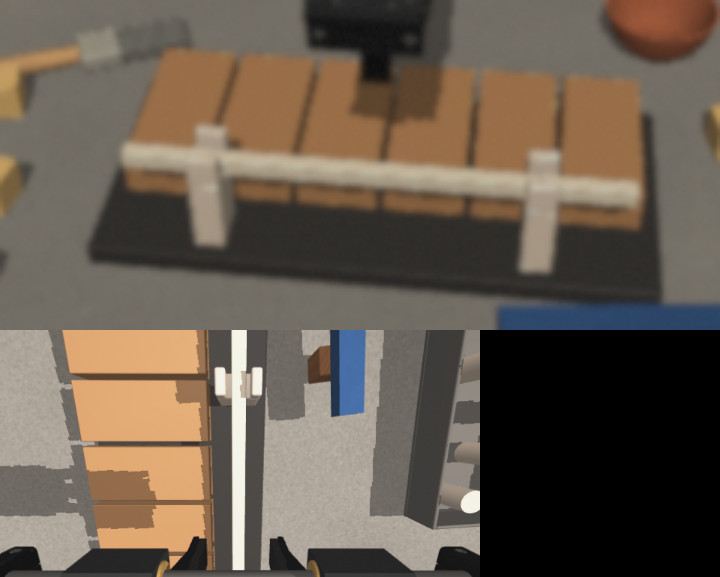

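```bash
python3 - <<'E'
from h import *
S=cam('scene'); e=back(S,[(190+122/3,210+153/3),(190+638/3,210+194/3)],.092); print('bar ends',e.round(4).tolist(),e.mean(0),np.linalg.norm(e[0]-e[1]))
plan((.452,-.04,.27),1.4975,-.4)
E
```

```text
bar ends [[0.5441, -0.1941, 0.092], [0.5754, 0.2064, 0.092]] [0.55974567 0.00615361 0.092     ] 0.4016813276486929
at [0.5565 0.0115 0.2009] th 1.4979 d [-0.1045 -0.0515  0.0691] w [-0.0066 -0.0003  0.0004] n 3 gap 0.0437 t 14.95
[-0.0196,-0.0337,-0.0228,-0.002,-0.0,0.0,-0.4,-0.0196,-0.0336,-0.0229,-0.002,-0.0,0.0,-0.4,-0.0197,-0.0336,-0.023,-0.002,-0.0,0.0,-0.4]
```

Bar centre measured at (0.560, 0.006), length 0.402 m: it is placed. Next I'll look at the course from above.

carry_out(
  moves=[-0.018,-0.03,-0.023,-0.002,0,0,-0.4,-0.018,-0.03,-0.023,-0.002,0,0,-0.4,-0.014,-0.025,-0.018,-0.002,0,0,-0.4,0,0,0,0,0,0,-0.4,0,0,0,0,0,0,-0.4,0,0,0,0,0,0,-0.4],
)

```text
t: 15.55
ee_pos: [0.4611, -0.0315, 0.256]
ee_rot: [-0.01, 0.732, 0.681, -0.006]
force: [0.8, 0.2, 0.1]
finger_gap: 0.0605
```

```bash
python3 - <<'E'
from h import *
import pickle
o=get_obs(); pickle.dump(o,open('w5.pkl','wb')); a=grab_frame('wrist'); cv2.imwrite('pics/w5.png',a)
print(o['t'],o['ee_pos'],get_obs()['ee_pos'],o['joint_velocities'].round(3))
E
```

```text
15.55 [ 0.46106518 -0.03150973  0.25600488] [ 0.46113881 -0.03142051  0.25583129] [ 0.003  0.023  0.006  0.003 -0.013  0.004]
```

View pics/w5.png

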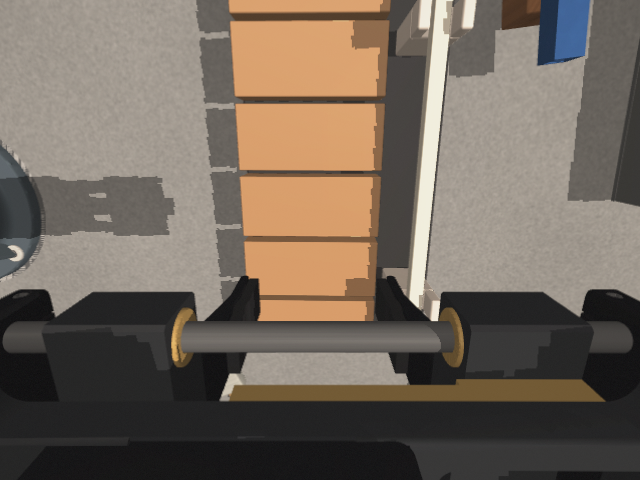

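```bash
python3 - <<'E'
from h import *
import pickle
c=cam('wrist',pickle.load(open('w5.pkl','rb')))
q=back(c,[(234.5,100),(383,99.5),(238.5,173),(379.5,173.5),(242.5,238.5),(376.5,238.5)],.056).reshape(3,2,3)
print(q.round(4).tolist()); m=q.mean(1); print('joint centres',m.round(4).tolist(),'width',np.linalg.norm(q[:,0]-q[:,1],axis=1),'dir',np.arctan2(*(m[0]-m[2])[[1,0]]),'spacing',np.linalg.norm(np.diff(m,axis=0),axis=1))
print('xdir',[np.arctan2(*(a[1]-a[0])[[1,0]])+np.pi/2 for a in q])
print('bar top',back(c,[(436,60),(417,270)],.099))
E
```

```text
[[[0.3831, 0.0911, 0.056], [0.5303, 0.0807, 0.056]], [[0.3772, 0.0196, 0.056], [0.5254, 0.0089, 0.056]], [[0.3718, -0.0524, 0.056], [0.5208, -0.0619, 0.056]]]
joint centres [[0.4567, 0.0859, 0.056], [0.4513, 0.0142, 0.056], [0.4463, -0.0571, 0.056]] width [0.14755687 0.14862523 0.14924773] dir 1.4983744081505228 spacing [0.07188958 0.07157192]
xdir [np.float64(1.5003443064938304), np.float64(1.498438501031903), np.float64(1.5066206765017731)]
bar top [[ 0.56806276  0.10433289  0.099     ]
 [ 0.55441787 -0.08443308  0.099     ]]
```

```bash
cat > bricks.py <<'E'
from fit import *
def bricks(P):
    T=cam('top');S=cam('scene');it=grab_frame('top');isc=grab_frame('scene'); cv2.imwrite('pics/tl.png',it);cv2.imwrite('pics/sl.png',isc)
    out=[]
    for p in P:
        a=fitbox([(T,cream(it,18))],p,.066,.036,0,.036);b=fitbox([(S,cream(isc))],p,.066,.036,0,.036)
        print('T',np.round(a,4),'S',np.round(b,4)); out.append(((a[0]+b[0])/2,(a[1]+b[1])/2,(a[2]+b[2])/2%np.pi))
    return out
E
python3 - <<'E'
from bricks import *
for b in bricks([(.608,-.333,1.34),(.501,-.338,1.3),(.385,-.362,1.74),(.526,.3585,1.7),(.4116,.3315,1.74)]): print(np.round(b,4))
S=cam('scene'); print('vase base',back(S,[(135,395),(105,370),(168,370)],0).round(3).tolist())
plan((.606,-.335,.10),1.34,-1)
E
```

```text
T [ 0.6099 -0.3308  1.3477  0.1305] S [ 0.6062 -0.3348  1.337   0.1638]
T [ 0.5038 -0.3362  1.3015  0.0939] S [ 0.4996 -0.3409  1.3033  0.2642]
T [ 0.3875 -0.3593  1.7324  0.16  ] S [ 0.3824 -0.3642  1.747   0.2335]
T [0.5284 0.3594 1.7024 0.1559] S [0.5242 0.3573 1.6936 0.0682]
T [0.4137 0.333  1.7126 0.0973] S [0.4092 0.3304 1.7456 0.0526]
[ 0.608  -0.3328  1.3424]
[ 0.5017 -0.3386  1.3024]
[ 0.3849 -0.3617  1.7397]
[0.5263 0.3584 1.698 ]
[0.4115 0.3317 1.7291]
vase base [[0.85, -0.344, 0.0], [0.796, -0.429, 0.0], [0.788, -0.294, 0.0]]
at [ 0.4615 -0.0315  0.2562] th 1.5 d [ 0.1445 -0.3035 -0.1562] w [-0.0229 -0.0018  0.16  ] n 8 gap 0.0607 t 15.7
[-0.0366,0.0211,0.0189,-0.003,-0.0,0.02,-1.0,-0.0362,0.0218,0.019,-0.003,-0.0,0.02,-1.0,-0.0358,0.0225,0.0191,-0.003,-0.0,0.02,-1.0,-0.0353,0.0231,0.0191,-0.003,-0.0,0.02,-1.0,-0.0348,0.0238,0.0192,-0.003,-0.0,0.02,-1.0,-0.0343,0.0244,0.0193,-0.003,-0.0,0.02,-1.0,-0.0338,0.025,0.0194,-0.003,-0.0,0.02,-1.0,-0.0333,0.0257,0.0194,-0.003,-0.0,0.02,-1.0]
```

carry_out(
  moves=[-0.036,0.021,0.016,-0.003,0,0.02,-0.4,-0.036,0.021,0.016,-0.003,0,0.02,-0.4,-0.036,0.022,0.016,-0.003,0,0.02,-0.5,-0.035,0.022,0.016,-0.003,0,0.02,-0.5,-0.034,0.023,0.016,-0.003,0,0.02,-0.6,-0.034,0.024,0.016,-0.003,0,0.02,-0.6,-0.02,0.015,0.01,0,0,0.02,-0.6,-0.01,0.005,0,0,0,0,-0.6,0,0,0,0,0,0,-0.6,0,0,0,0,0,0,-0.6],
)

```text
t: 16.7
ee_pos: [0.5893, -0.2944, 0.1348]
ee_rot: [-0.006, 0.776, 0.631, -0.0]
force: [0.3, 0.5, 1.0]
finger_gap: 0.0694
```

```bash
python3 g.py .608 -.333 .027; python3 -c "
from h import *
plan((.608,-.333,.06),1.342,-.6)"
```

```text
t 16.7 grasp [ 0.5894 -0.2945  0.1538] th 1.3647 x [0.205 0.979 0.007] z [-0.008  0.009 -1.   ] [0.3 0.5 1. ] 0.0694
go tool [-0.0347  0.0272  0.1263]
at [ 0.5893 -0.2944  0.1348] th 1.3647 d [ 0.0187 -0.0386 -0.0748] w [-0.0092 -0.0069  0.0227] n 2 gap 0.0694 t 16.7
[-0.0172,0.0135,0.0371,-0.005,-0.003,0.011,-0.6,-0.017,0.0135,0.0373,-0.005,-0.003,0.011,-0.6]
```

carry_out(
  moves=[-0.018,0.014,0.03,-0.005,-0.003,0.011,-0.6,-0.017,0.013,0.03,-0.005,-0.003,0.011,-0.6,0,0,0.01,0,0,0,-0.6,0,0,0,0,0,0,-0.6,0,0,0,0,0,0,-0.6],
)

```text
t: 17.2
ee_pos: [0.609, -0.3265, 0.0686]
ee_rot: [0.0, 0.781, 0.625, 0.002]
force: [-0.5, -0.5, 0.4]
finger_gap: 0.0698
```

```bash
python3 g.py .608 -.333 .027; python3 - <<'E'
from fit import *
o=get_obs();c=cam('wrist',o);im=grab_frame('wrist');cv2.imwrite('pics/w6.png',im)
m=cream(im,18);n,l,s,ce=cv2.connectedComponentsWithStats(m)
for i in range(1,n):
    if s[i,4]>800:
        k=l==i; print(s[i],np.round(fitbox([(c,k)],(.608,-.333,1.342),.066,.036,0,.036),4))
E
```

```text
t 17.2 grasp [ 0.6089 -0.3265  0.0876] th 1.3504 x [0.219 0.976 0.002] z [ 0.003  0.001 -1.   ] [-0.5 -0.5  0.4] 0.0698
go tool [-0.0067  0.0003  0.0605]
[ 290  217   61  104 4775] [ 0.6099 -0.3321  1.3399  0.2639]
[ 127  255   78   67 2355] [ 0.608 -0.333  1.342  1.   ]
[152 308  28  60 803] [ 0.608 -0.333  1.342  1.   ]
[ 250  379  371   23 6341] [ 0.608 -0.333  1.342  1.   ]
```

View pics/w6.png

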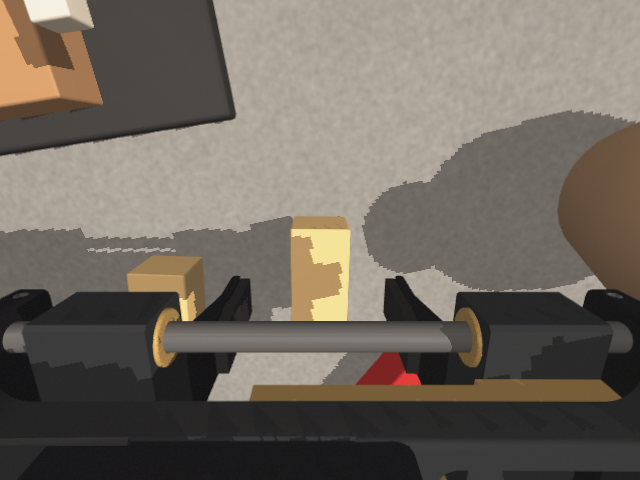

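The cream brick is centred between the jaws at (320,270), with the red look-alike clear behind at (390,365).

carry_out(
  moves=[-0.003,0,0.025,0,0,0.008,-0.6,-0.004,0,0.025,0,0,0,-0.6,0,0,0.01,0,0,0,-0.6,0,0,0,0,0,0,-0.6,0,0,0,0,0,0,-0.6],
)

```text
t: 17.75
ee_pos: [0.6115, -0.3315, 0.0167]
ee_rot: [0.006, 0.782, 0.624, 0.003]
force: [0.1, -0.4, 0.7]
finger_gap: 0.0697
```

```bash
python3 g.py .608 -.333 .027
```

```text
t 17.75 grasp [ 0.6113 -0.3315  0.0357] th 1.3465 x [ 0.222  0.975 -0.002] z [ 0.012 -0.005 -1.   ] [ 0.1 -0.4  0.7] 0.0697
go tool [-0.0022 -0.003   0.0087]
```

carry_out(
  moves=[-0.001,-0.003,0.01,0.005,0,0,-0.6,0,0,0,0,0,0,0,0,0,0,0,0,0,1,0,0,0,0,0,0,1,0,0,0,0,0,0,1,0,0,0,0,0,0,1,0,0,0,0,0,0,1],
)

```text
t: 18.45
ee_pos: [0.6103, -0.3329, 0.0101]
ee_rot: [0.007, 0.782, 0.624, 0.002]
force: [-0.9, 0.1, -0.2]
finger_gap: 0.0357
```

carry_out(
  moves=[0,0,-0.02,0,0,0,1,0,0,-0.04,0,0,0,1,0,0,-0.04,0,0,0,1,0,0,-0.02,0,0,0,1,0,0,0,0,0,0,1],
)

```text
t: 18.95
ee_pos: [0.6075, -0.3311, 0.1311]
ee_rot: [0.004, 0.782, 0.624, 0.002]
force: [-1.2, -0.6, -0.7]
finger_gap: 0.0361
```

```bash
python3 -c "
from h import *
plan((.441,-.1294,.14),1.4985,1)"
```

```text
at [ 0.6075 -0.3311  0.1311] th 1.3467 d [-0.1665  0.2017  0.0089] w [ 0.0074  0.0024 -0.1518] n 6 gap 0.0361 t 18.95
[0.0266,-0.0345,-0.0018,0.001,0.0,-0.025,1.0,0.0275,-0.0338,-0.0017,0.001,0.0,-0.025,1.0,0.0283,-0.0331,-0.0017,0.001,0.0,-0.025,1.0,0.0292,-0.0324,-0.0016,0.001,0.0,-0.025,1.0,0.03,-0.0317,-0.0016,0.001,0.0,-0.025,1.0,0.0308,-0.0309,-0.0015,0.001,0.0,-0.025,1.0]
```

carry_out(
  moves=[0.026,-0.034,-0.005,0,0,-0.025,1,0.027,-0.033,-0.003,0,0,-0.025,1,0.028,-0.033,-0.002,0,0,-0.025,1,0.029,-0.032,-0.002,0,0,-0.025,1,0.03,-0.03,-0.001,0,0,-0.025,1,0.02,-0.02,0,0,0,-0.025,1,0,0,0,0,0,0,1,0,0,0,0,0,0,1],
)

```text
t: 19.75
ee_pos: [0.4427, -0.1351, 0.1336]
ee_rot: [-0.001, 0.731, 0.682, -0.0]
force: [0.8, -0.8, 0.0]
finger_gap: 0.0359
```

```bash
python3 g.py .441 -.1294 .084;  python3 -c "
from h import *
plan((.441,-.1294,.09),1.4985,1)"
```

```text
t 19.75 grasp [ 0.4428 -0.1351  0.1526] th 1.5007 x [0.07  0.998 0.001] z [-0.002  0.001 -1.   ] [ 0.8 -0.8  0. ] 0.0359
go tool [ 0.0055 -0.002   0.0686]
at [ 0.4427 -0.1351  0.1336] th 1.5007 d [-0.0017  0.0057 -0.0436] w [-0.0025 -0.0012  0.0022] n 1 gap 0.0359 t 19.75
[0.0055,-0.002,0.0436,-0.003,-0.001,0.002,1.0]
```

carry_out(
  moves=[0.003,-0.001,0.02,0,0,0,1,0.003,-0.001,0.025,0,0,0,1,0,0,0.008,0,0,0,1,0,0,0,0,0,0,1,0,0,0,0,0,0,1],
)

```text
t: 20.25
ee_pos: [0.447, -0.1342, 0.0781]
ee_rot: [0.002, 0.733, 0.681, 0.001]
force: [-0.4, -0.5, -0.1]
finger_gap: 0.0362
```

```bash
python3 g.py .441 -.1294 .085
```

```text
t 20.25 grasp [ 0.447  -0.1342  0.0971] th 1.4976 x [ 0.073  0.997 -0.003] z [ 0.004 -0.003 -1.   ] [-0.4 -0.5 -0.1] 0.0362
go tool [ 0.0044 -0.0064  0.0121]
```

carry_out(
  moves=[0.003,-0.004,0.004,0,0,0,1,0.002,-0.003,0.004,0,0,0,1,0,0,0,0,0,0,1,0,0,0,0,0,0,1],
)

```text
t: 20.65
ee_pos: [0.4417, -0.1298, 0.0712]
ee_rot: [0.005, 0.733, 0.68, 0.001]
force: [0.7, 0.6, -1.4]
finger_gap: 0.036
```

```bash
python3 g.py .441 -.1294 .085
```

```text
t 20.65 grasp [ 0.4415 -0.1297  0.0902] th 1.4968 x [ 0.074  0.997 -0.005] z [ 0.008 -0.005 -1.   ] [ 0.7  0.6 -1.4] 0.036
go tool [ 0.0003 -0.0006  0.0052]
```

carry_out(
  moves=[0,0,0.006,0,0,0,1,0,0,0,0,0,0,1,0,0,0,0,0,0,0,0,0,0,0,0,0,-0.4,0,0,0,0,0,0,-0.4,0,0,0,0,0,0,-0.5,0,0,-0.02,0,0,0,-0.6,0,0,-0.03,0,0,0,-0.6,0,0,-0.03,0,0,0,-0.6,0,0,0,0,0,0,-0.6],
)

```text
t: 21.65
ee_pos: [0.4411, -0.1295, 0.1466]
ee_rot: [0.004, 0.733, 0.681, 0.001]
force: [-0.1, -0.2, 0.2]
finger_gap: 0.0693
```

```bash
python3 - <<'E'
from bricks import *
# held brick check in scene/top on course: mask inseparable from brown by hue? cream hue>=18
T=cam('top');S=cam('scene');it=grab_frame('top');isc=grab_frame('scene');o=get_obs();c=cam('wrist',o);w=grab_frame('wrist');cv2.imwrite('pics/w7.png',w)
for n,cc,im,h0 in(('T',T,it,18),('S',S,isc,17)): print(n,np.round(fitbox([(cc,cream(im,h0))],(.441,-.129,1.4985),.066,.036,.056,.092),4))
plan((.502,-.339,.13),1.3024,-.6)
E
```

```text
T [ 0.4999 -0.1043 -0.4312  0.9819]
S [ 0.439  -0.1319  1.5789  0.0502]
at [ 0.4387 -0.1282  0.1434] th 1.4967 d [ 0.0633 -0.2108 -0.0134] w [0.0007 0.0007 0.1943] n 5 gap 0.0691 t 21.8
[-0.0411,0.0158,0.0027,0.0,0.0,0.039,-0.6,-0.0405,0.0173,0.0027,0.0,0.0,0.039,-0.6,-0.0398,0.0189,0.0027,0.0,0.0,0.039,-0.6,-0.039,0.0204,0.0027,0.0,0.0,0.039,-0.6,-0.0382,0.0219,0.0027,0.0,0.0,0.039,-0.6]
```

carry_out(
  moves=[-0.035,0.014,0,0,0,0.039,-0.6,-0.04,0.017,0,0,0,0.039,-0.6,-0.04,0.018,0.005,0,0,0.039,-0.6,-0.039,0.02,0.01,0,0,0.039,-0.6,-0.03,0.018,0.015,0,0,0.039,-0.6,-0.008,0.004,0.015,0,0,0,-0.6,0,0,0.01,0,0,0,-0.6,0,0,0,0,0,0,-0.6,0,0,0,0,0,0,-0.6],
)

```text
t: 22.7
ee_pos: [0.4912, -0.3322, 0.0699]
ee_rot: [-0.013, 0.797, 0.603, -0.003]
force: [-0.1, -0.3, 0.4]
finger_gap: 0.0697
```

```bash
cat > near.py <<'E'
from fit import *
import sys
a=[float(x) for x in sys.argv[1:4]]   # brick x y yaw
o=get_obs();c=cam('wrist',o);im=grab_frame('wrist');cv2.imwrite('pics/wn.png',im)
m=cream(im,18); n,l,s,ce=cv2.connectedComponentsWithStats(m)
q=proj(c,[(a[0]+.02*np.cos(a[2]),a[1]+.02*np.sin(a[2]),.036)])[0]
i=min((i for i in range(1,n) if s[i,4]>600),key=lambda i:np.hypot(*(ce[i]-q)))
print('wrist fit',np.round(fitbox([(c,l==i)],a,.066,.036,0,.036),4),'blob',s[i],'pred',q.round())
plan((a[0],a[1],.010),a[2],-.6)
E
python3 near.py .502 -.339 1.3024
```

```text
wrist fit [ 0.5035 -0.3371  1.3094  0.15  ] blob [ 310  212   60  109 5494] pred [338. 248.]
at [ 0.491  -0.3318  0.07  ] th 1.2953 d [ 0.011  -0.0072 -0.06  ] w [-0.0248 -0.0116 -0.007 ] n 2 gap 0.0698 t 22.75
[-0.0023,0.007,0.0298,-0.012,-0.006,-0.003,-0.6,-0.0022,0.0066,0.0299,-0.012,-0.006,-0.003,-0.6]
```

carry_out(
  moves=[-0.002,0.006,0.025,-0.012,-0.005,-0.003,-0.6,-0.002,0.003,0.025,-0.012,-0.005,-0.003,-0.6,0,0,0.012,0,0,0,-0.6,0,0,0.004,0,0,0,-0.6,0,0,0,0,0,0,-0.6,0,0,0,0,0,0,0,0,0,0,0,0,0,1,0,0,0,0,0,0,1,0,0,0,0,0,0,1,0,0,0,0,0,0,1],
)

```text
t: 23.75
ee_pos: [0.5019, -0.3357, 0.0104]
ee_rot: [0.005, 0.794, 0.608, 0.001]
force: [0.0, -0.9, 0.2]
finger_gap: 0.0374
```

carry_out(
  moves=[0,0,0,0,0,0,1,0,0,0,0,0,0,1],
)

```text
t: 23.95
ee_pos: [0.5019, -0.3358, 0.0106]
ee_rot: [0.005, 0.794, 0.608, 0.001]
force: [-0.8, 0.5, -1.2]
finger_gap: 0.036
```

```bash
python3 -c "
from h import *
plan((.4463,-.0576,.15),1.4985,1)"
```

```text
at [ 0.5019 -0.3358  0.0106] th 1.3071 d [-0.0556  0.2782  0.1394] w [ 0.0092  0.0047 -0.1914] n 7 gap 0.036 t 23.95
[0.0362,-0.0178,-0.0202,0.001,0.001,-0.027,1.0,0.0367,-0.0169,-0.0202,0.001,0.001,-0.027,1.0,0.0372,-0.0159,-0.0201,0.001,0.001,-0.027,1.0,0.0376,-0.0149,-0.0201,0.001,0.001,-0.027,1.0,0.038,-0.0139,-0.02,0.001,0.001,-0.027,1.0,0.0384,-0.0129,-0.02,0.001,0.001,-0.027,1.0,0.0387,-0.0118,-0.02,0.001,0.001,-0.027,1.0]
```

carry_out(
  moves=[0,0,-0.03,0,0,0,1,0,0,-0.045,0,0,0,1,0.02,-0.01,-0.04,0.003,0.003,-0.02,1,0.04,-0.018,-0.01,0.003,0,-0.03,1,0.04,-0.017,-0.003,0,0,-0.03,1,0.04,-0.016,0,0,0,-0.03,1,0.04,-0.014,0,0,0,-0.03,1,0.04,-0.012,0,0,0,-0.03,1,0.025,-0.006,0,0,0,-0.02,1,0.01,0,0,0,0,0,1],
)

```text
t: 24.95
ee_pos: [0.4518, -0.0615, 0.1415]
ee_rot: [0.003, 0.732, 0.681, 0.001]
force: [-0.8, -0.1, -1.4]
finger_gap: 0.036
```

carry_out(
  moves=[0,0,0,0,0,0,1,0,0,0,0,0,0,1],
)

```text
t: 25.15
ee_pos: [0.4525, -0.0613, 0.1417]
ee_rot: [0.003, 0.732, 0.682, 0.001]
force: [0.4, 0.2, -0.1]
finger_gap: 0.0358
```

```bash
python3 -c "
from h import *
plan((.4463,-.0556,.066),1.4985,1)"
```

```text
at [ 0.4525 -0.0613  0.1417] th 1.5 d [-0.0062  0.0057 -0.0757] w [0.0058 0.0031 0.0015] n 2 gap 0.0358 t 25.15
[0.0027,-0.0035,0.0378,0.003,0.002,0.001,1.0,0.0027,-0.0034,0.0378,0.003,0.002,0.001,1.0]
```

carry_out(
  moves=[0.003,-0.004,0.025,0.003,0,0,1,0.002,-0.004,0.025,0,0,0,1,0,-0.001,0.012,0,0,0,1,0,0,0,0,0,0,1,0,0,0,0,0,0,1],
)

```text
t: 25.65
ee_pos: [0.4509, -0.0644, 0.0783]
ee_rot: [0.007, 0.735, 0.678, 0.002]
force: [0.4, 0.4, -0.3]
finger_gap: 0.0356
```

```bash
python3 -c "
from h import *
plan((.4463,-.0556,.066),1.4985,1)"
```

```text
at [ 0.4509 -0.0644  0.0783] th 1.4909 d [-0.0046  0.0088 -0.0123] w [ 0.0128  0.0074 -0.0076] n 1 gap 0.0356 t 25.65
[0.0085,-0.0054,0.0122,0.013,0.007,-0.008,1.0]
```

carry_out(
  moves=[0.005,-0.003,0,0.006,0.004,-0.004,1,0.005,-0.003,0.003,0.004,0,-0.003,1,0,0,0.003,0,0,0,1,0,0,0,0,0,0,1,0,0,0,0,0,0,1],
)

```text
t: 26.15
ee_pos: [0.4479, -0.0552, 0.0738]
ee_rot: [0.005, 0.733, 0.681, 0.001]
force: [0.2, 0.2, -0.4]
finger_gap: 0.0359
```

```bash
python3 -c "
from h import *
plan((.4463,-.0556,.066),1.4985,1)"
```

```text
at [ 0.4479 -0.0552  0.0738] th 1.4971 d [-0.0016 -0.0004 -0.0078] w [ 0.0079  0.0052 -0.0014] n 1 gap 0.0359 t 26.15
[-0.0005,-0.0016,0.0078,0.008,0.005,-0.001,1.0]
```

carry_out(
  moves=[0,-0.002,0.004,0.004,0,0,1,0,-0.001,0.005,0,0,0,1,0,0,0,0,0,0,0.3,0,0,0,0,0,0,-0.4,0,0,0,0,0,0,-0.4,0,0,0,0,0,0,-0.5,0,0,-0.025,0,0,0,-0.6,0,0,-0.04,0,0,0,-0.6,0,0,-0.04,0,0,0,-0.6,-0.02,-0.01,-0.02,0,0,0,-0.6],
)

```text
t: 27.15
ee_pos: [0.4318, -0.0724, 0.1904]
ee_rot: [-0.0, 0.732, 0.682, -0.002]
force: [-0.1, -1.1, -0.5]
finger_gap: 0.0692
```

```bash
python3 - <<'E'
from bricks import *
S=cam('scene');isc=grab_frame('scene');cv2.imwrite('pics/s10.png',isc)
for p in((.441,-.129),(.446,-.057)): print('S',np.round(fitbox([(S,cream(isc,17))],(*p,1.4985),.066,.036,.056,.092),4))
plan((.385,-.362,.13),1.74,-.6)
cv2.imwrite('pics/c3.png',cv2.resize(isc[190:310,150:420],None,fx=2.9,fy=2.9,interpolation=cv2.INTER_CUBIC))
E
```

```text
S [ 0.4402 -0.1335  1.4982  0.3611]
S [ 0.4424 -0.0597  1.4821  0.3608]
at [ 0.4311 -0.0753  0.1921] th 1.499 d [-0.0461 -0.2867 -0.0621] w [-0.0029  0.0058 -0.241 ] n 7 gap 0.0697 t 27.2
[-0.0413,-0.0036,0.0091,-0.0,0.001,-0.034,-0.6,-0.0411,-0.005,0.0091,-0.0,0.001,-0.034,-0.6,-0.0409,-0.0065,0.0091,-0.0,0.001,-0.034,-0.6,-0.0407,-0.0079,0.009,-0.0,0.001,-0.034,-0.6,-0.0404,-0.0093,0.009,-0.0,0.001,-0.034,-0.6,-0.0401,-0.0107,0.0089,-0.0,0.001,-0.034,-0.6,-0.0397,-0.012,0.0089,-0.0,0.001,-0.034,-0.6]
```

View pics/c3.png

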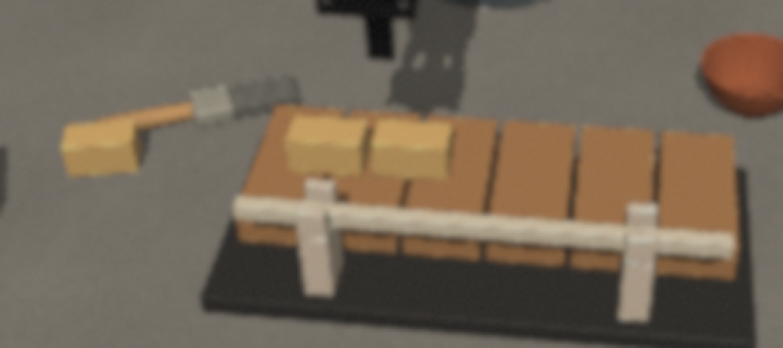

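```bash
python3 - <<'E'
from fit import *
T=cam('top');S=cam('scene');it=grab_frame('top');
h=hsv(it); m=((h[...,0]>=9)&(h[...,0]<=28)&(h[...,1]>90)&(h[...,2]>90)).astype(np.uint8); 
for v in range(252,296): 
    print(v,''.join('#' if m[v,u] and h[v,u,0]>=20 else '+' if m[v,u] else '.' for u in range(425,480)))
print('handle pts z.012',back(T,[(466,276),(462,278),(455,280),(445,283)],.012).round(3).tolist())
E
```

```text
252 .......................................................
253 .......................................................
254 .......................................................
255 ..........................................###..........
256 ......................................######...........
257 ............................#################..........
258 ......................+#######################.........
259 .....................++#######################.........
260 .....................++#######################.........
261 .....................++######################..........
262 .....................++######################..........
263 .....................++#######################.........
264 .....................+++#######################........
265 ......................++#######################........
266 ......................++#######################........
267 ......................++####################++.........
268 ......................++############+++++++............
269 ......................++#.###+++##+....................
270 ................
[... 953 characters left out ...]
+++++++++++++.................................
287 .........++++++++++....................................
288 ..........++++++.......................................
289 ..........+++..........................................
290 .......................................................
291 .......................................................
292 .......................................................
293 .......................................................
294 .......................................................
295 .......................................................
handle pts z.012 [[0.349, -0.383, 0.012], [0.343, -0.371, 0.012], [0.337, -0.351, 0.012], [0.327, -0.322, 0.012]]
```

carry_out(
  moves=[-0.036,-0.003,0,0,0.003,-0.034,-0.1,-0.041,-0.005,0.005,0,0.002,-0.034,-0.1,-0.041,-0.006,0.01,0,0,-0.034,-0.1,-0.041,-0.008,0.015,0,0,-0.034,-0.1,-0.04,-0.009,0.02,0,0,-0.034,-0.1,-0.04,-0.009,0.02,0,0,-0.034,-0.1,-0.03,-0.008,0.02,0,0,-0.034,-0.1,-0.01,-0.003,0.015,0,0,0,-0.1,0,0,0,0,0,0,-0.1,0,0,0,0,0,0,-0.1],
)

```text
t: 28.25
ee_pos: [0.3866, -0.3591, 0.0696]
ee_rot: [-0.007, 0.645, 0.764, 0.003]
force: [-0.1, 0.8, -0.7]
finger_gap: 0.0478
```

```bash
python3 near.py .386 -.362 1.74
```

```text
wrist fit [ 0.3879 -0.3604  1.7171  0.1146] blob [ 289  212   60  109 5705] pred [314. 246.]
at [ 0.3866 -0.3587  0.0698] th 1.7405 d [-0.0006 -0.0033 -0.0598] w [-0.004  -0.0145  0.0006] n 2 gap 0.0481 t 28.3
[-0.002,-0.0005,0.0299,-0.002,-0.007,0.0,-0.6,-0.0018,-0.0005,0.0299,-0.002,-0.007,0.0,-0.6]
```

carry_out(
  moves=[-0.001,-0.001,0.015,0,-0.007,0,-0.1,-0.001,-0.001,0.012,0,-0.007,0,-0.1,0,0,0,0,0,0,-0.1,0,0,0,0,0,0,-0.1],
)

```text
t: 28.7
ee_pos: [0.3868, -0.3565, 0.045]
ee_rot: [-0.0, 0.643, 0.766, -0.001]
force: [-0.0, -1.1, -0.1]
finger_gap: 0.0478
```

```bash
python3 -c "
from h import *
plan((.3868,-.362,.012),1.735,-.1)"
```

```text
at [ 0.3868 -0.3565  0.045 ] th 1.7452 d [ 0.     -0.0055 -0.033 ] w [-0.0026  0.001   0.0102] n 1 gap 0.0478 t 28.7
[-0.0054,-0.0008,0.033,-0.003,0.001,0.01,-0.1]
```

carry_out(
  moves=[-0.003,-0.001,0.012,0,0,0.01,-0.1,-0.002,-0.001,0.014,0,0,0,-0.1,0,0,0.008,0,0,0,-0.1,0,0,0.002,0,0,0,-0.1,0,0,0,0,0,0,-0.1,0,0,0,0,0,0,1,0,0,0,0,0,0,1,0,0,0,0,0,0,1,0,0,0,0,0,0,1],
)

```text
t: 29.6
ee_pos: [0.3869, -0.3625, 0.0081]
ee_rot: [0.001, 0.647, 0.763, -0.002]
force: [0.5, 0.4, 0.2]
finger_gap: 0.0354
```

```bash
python3 -c "
from h import *
plan((.4515,.0142,.15),1.4985,1); print(get_obs()['force'])"
```

```text
at [ 0.3869 -0.3625  0.0081] th 1.7354 d [0.0646 0.3767 0.1419] w [-0.0003  0.0042  0.2369] n 9 gap 0.0354 t 29.6
[0.0401,0.0139,-0.0159,-0.0,0.0,0.026,1.0,0.0404,0.0129,-0.0159,-0.0,0.0,0.026,1.0,0.0407,0.0118,-0.0159,-0.0,0.0,0.026,1.0,0.041,0.0107,-0.0159,-0.0,0.0,0.026,1.0,0.0413,0.0096,-0.0159,-0.0,0.0,0.026,1.0,0.0416,0.0086,-0.0158,-0.0,0.0,0.026,1.0,0.0418,0.0075,-0.0158,-0.0,0.0,0.026,1.0,0.042,0.0064,-0.0158,-0.0,0.0,0.026,1.0,0.0421,0.0052,-0.0158,-0.0,0.0,0.026,1.0]
[0.48413751 0.37666413 0.20573969]
```

carry_out(
  moves=[0,0,-0.03,0,0,0,1,0,0,-0.045,0,0,0,1,0.02,0.006,-0.04,0,0.002,0.02,1,0.04,0.014,-0.015,0,0.002,0.03,1,0.042,0.013,-0.005,0,0,0.03,1,0.042,0.011,0,0,0,0.03,1,0.042,0.01,0,0,0,0.03,1,0.042,0.008,0,0,0,0.03,1,0.042,0.007,0,0,0,0.03,1,0.042,0.006,0,0,0,0.03,1],
)

```text
t: 30.6
ee_pos: [0.4487, -0.0434, 0.15]
ee_rot: [0.007, 0.737, 0.675, 0.001]
force: [0.1, -0.4, 0.4]
finger_gap: 0.0359
```

carry_out(
  moves=[0.03,0.004,0,0,0,0.005,1,0.02,0,0,0,0,0,1,0,0,0,0,0,0,1,0,0,0,0,0,0,1],
)

```text
t: 31.0
ee_pos: [0.4561, 0.0134, 0.1504]
ee_rot: [0.006, 0.736, 0.677, 0.001]
force: [0.2, 0.2, -0.1]
finger_gap: 0.036
```

```bash
python3 -c "
from h import *
plan((.4517,.0155,.064),1.4985,1); print(get_obs()['force'])"
```

```text
at [0.4561 0.0134 0.1504] th 1.4868 d [-0.0044  0.0021 -0.0864] w [ 0.0113  0.0067 -0.0116] n 2 gap 0.036 t 31.0
[0.0011,-0.0028,0.0432,0.006,0.003,-0.006,1.0,0.001,-0.0025,0.0432,0.006,0.003,-0.006,1.0]
[ 0.22225817  0.19475361 -0.1470353 ]
```

carry_out(
  moves=[0.003,-0.003,0.025,0.006,0.003,-0.006,1,0.003,-0.003,0.028,0.005,0.003,-0.006,1,0.001,-0.001,0.008,0,0,0,1,0,0,0,0,0,0,1,0,0,0,0,0,0,1],
)

```text
t: 31.5
ee_pos: [0.4525, 0.0158, 0.0896]
ee_rot: [0.003, 0.734, 0.679, 0.001]
force: [0.8, 0.2, -0.2]
finger_gap: 0.0357
```

```bash
python3 -c "
from h import *
plan((.4517,.0155,.064),1.4985,1); print(get_obs()['force'])"
```

```text
at [0.4525 0.0158 0.0896] th 1.4938 d [-0.0008 -0.0003 -0.0256] w [ 0.0059  0.0025 -0.0047] n 1 gap 0.0357 t 31.5
[-0.0003,-0.0009,0.0256,0.006,0.003,-0.005,1.0]
[ 0.79605877  0.20360292 -0.24253729]
```

carry_out(
  moves=[0.001,-0.001,0.01,0.004,0,-0.004,1,0.001,-0.001,0.008,0,0,0,1,0,0,0.003,0,0,0,1,0,0,0,0,0,0,1,0,0,0,0,0,0,1],
)

```text
t: 32.0
ee_pos: [0.4528, 0.0168, 0.069]
ee_rot: [0.004, 0.733, 0.681, 0.001]
force: [-0.2, 0.3, -0.2]
finger_gap: 0.0355
```

```bash
python3 -c "
from h import *
plan((.4517,.0155,.064),1.4985,1); print(get_obs()['force'])"
```

```text
at [0.4528 0.0168 0.069 ] th 1.4969 d [-0.0011 -0.0013 -0.005 ] w [ 0.0071  0.0035 -0.0016] n 1 gap 0.0355 t 32.0
[-0.0013,-0.0011,0.005,0.007,0.003,-0.002,1.0]
[-0.24045986  0.26666564 -0.21566885]
```

carry_out(
  moves=[-0.001,-0.001,0.004,0.004,0,0,1,0,0,0.002,0,0,0,1,0,0,0,0,0,0,0.3,0,0,0,0,0,0,-0.4,0,0,0,0,0,0,-0.4,0,0,0,0,0,0,-0.5,0,0,-0.025,0,0,0,-0.6,0,0,-0.04,0,0,0,-0.6,0,0,-0.04,0,0,0,-0.6,0.02,0,-0.02,0,0,0,-0.6],
)

```text
t: 33.0
ee_pos: [0.4514, 0.0354, 0.1893]
ee_rot: [-0.001, 0.734, 0.68, -0.003]
force: [0.2, 0.5, 0.1]
finger_gap: 0.0692
```

```bash
python3 - <<'E'
from bricks import *
for b in bricks([(.526,.3585,1.7),(.4116,.3315,1.74)]): print(np.round(b,4))
S=cam('scene');isc=cv2.imread('pics/sl.png')
print('S',np.round(fitbox([(S,cream(isc,17))],(.450,.014,1.4985),.066,.036,.056,.092),4))
plan((.526,.358,.13),1.698,-.6)
E
```

```text
T [0.5287 0.3596 1.6996 0.1581] S [0.5241 0.3573 1.6905 0.0681]
T [0.4136 0.333  1.7092 0.0878] S [0.4093 0.3301 1.7513 0.0574]
[0.5264 0.3585 1.6951]
[0.4114 0.3316 1.7302]
S [0.4493 0.0146 1.4637 0.3576]
at [0.4518 0.0375 0.1894] th 1.4985 d [ 0.0742  0.3205 -0.0594] w [-0.0033  0.0016 -0.1995] n 8 gap 0.0695 t 33.1
[0.0406,0.0064,0.0073,-0.0,0.0,-0.025,-0.6,0.0405,0.0074,0.0073,-0.0,0.0,-0.025,-0.6,0.0403,0.0084,0.0073,-0.0,0.0,-0.025,-0.6,0.04,0.0094,0.0074,-0.0,0.0,-0.025,-0.6,0.0398,0.0104,0.0074,-0.0,0.0,-0.025,-0.6,0.0395,0.0114,0.0074,-0.0,0.0,-0.025,-0.6,0.0392,0.0124,0.0074,-0.0,0.0,-0.025,-0.6,0.0389,0.0133,0.0074,-0.0,0.0,-0.025,-0.6]
```

carry_out(
  moves=[0.036,0.005,0.004,0,0,-0.025,-0.6,0.041,0.007,0.008,0,0,-0.025,-0.6,0.041,0.008,0.012,0,0,-0.025,-0.6,0.04,0.009,0.015,0,0,-0.025,-0.6,0.04,0.01,0.018,0,0,-0.025,-0.6,0.04,0.011,0.02,0,0,-0.025,-0.6,0.039,0.012,0.02,0,0,-0.025,-0.6,0.03,0.01,0.015,0,0,-0.025,-0.6,0.005,0,0,0,0,0,-0.6,0,0,0,0,0,0,-0.6],
)

```text
t: 34.1
ee_pos: [0.5166, 0.356, 0.0588]
ee_rot: [-0.001, 0.658, 0.753, -0.009]
force: [-0.3, -0.5, -0.0]
finger_gap: 0.0696
```

```bash
python3 near.py .527 .358 1.698
```

```text
wrist fit [0.5287 0.3584 1.697  0.2169] blob [ 307  209   64  112 5638] pred [335. 245.]
at [0.5164 0.3553 0.0589] th 1.7054 d [ 0.0106  0.0027 -0.0489] w [-0.0153  0.0101  0.0073] n 2 gap 0.0697 t 34.15
[0.0009,0.0058,0.0244,-0.008,0.005,0.004,-0.6,0.0008,0.0056,0.0244,-0.008,0.005,0.004,-0.6]
```

carry_out(
  moves=[0.001,0.005,0.02,-0.008,0.005,0.004,-0.6,0.001,0.004,0.02,-0.008,0.005,0.004,-0.6,0,0,0.01,0,0,0,-0.6,0,0,0.004,0,0,0,-0.6,0,0,0,0,0,0,-0.6,0,0,0,0,0,0,0.5,0,0,0,0,0,0,1,0,0,0,0,0,0,1,0,0,0,0,0,0,1,0,0,0,0,0,0,1],
)

```text
t: 35.15
ee_pos: [0.5271, 0.3514, 0.0092]
ee_rot: [0.002, 0.664, 0.748, 0.002]
force: [-0.5, -0.3, -0.5]
finger_gap: 0.0373
```

carry_out(
  moves=[0,0,0,0,0,0,1,0,0,0,0,0,0,1],
)

```text
t: 35.35
ee_pos: [0.5272, 0.3516, 0.0095]
ee_rot: [0.002, 0.663, 0.748, 0.002]
force: [0.4, -0.1, 0.2]
finger_gap: 0.0359
```

```bash
python3 -c "
from h import *
plan((.4567,.086,.15),1.4985,1); print(get_obs()['force'])"
```

```text
at [0.5272 0.3516 0.0095] th 1.6908 d [-0.0705 -0.2656  0.1405] w [ 0.006  -0.0003  0.1923] n 7 gap 0.0359 t 35.35
[-0.0365,-0.0144,-0.0202,0.001,-0.0,0.027,1.0,-0.0369,-0.0134,-0.0201,0.001,-0.0,0.027,1.0,-0.0372,-0.0124,-0.0201,0.001,-0.0,0.027,1.0,-0.0375,-0.0114,-0.0201,0.001,-0.0,0.027,1.0,-0.0378,-0.0104,-0.0201,0.001,-0.0,0.027,1.0,-0.0381,-0.0094,-0.0201,0.001,-0.0,0.027,1.0,-0.0384,-0.0083,-0.0201,0.001,-0.0,0.027,1.0]
[ 0.43419352 -0.06383586  0.20900482]
```

carry_out(
  moves=[0,0,-0.03,0,0,0,1,0,0,-0.045,0,0,0,1,-0.02,-0.008,-0.04,0.003,0,0.02,1,-0.038,-0.014,-0.012,0.003,0,0.028,1,-0.04,-0.013,-0.003,0,0,0.028,1,-0.04,-0.012,0,0,0,0.028,1,-0.04,-0.011,0,0,0,0.028,1,-0.04,-0.01,0,0,0,0.028,1,-0.03,-0.006,0,0,0,0.02,1,-0.008,0,0,0,0,0,1],
)

```text
t: 36.35
ee_pos: [0.4603, 0.087, 0.144]
ee_rot: [0.002, 0.728, 0.685, 0.001]
force: [-0.1, 0.1, -1.1]
finger_gap: 0.0361
```

carry_out(
  moves=[0,0,0,0,0,0,1,0,0,0,0,0,0,1],
)

```text
t: 36.55
ee_pos: [0.461, 0.0866, 0.1442]
ee_rot: [0.002, 0.729, 0.684, 0.002]
force: [0.8, -0.3, 0.3]
finger_gap: 0.0358
```

```bash
python3 -c "
from h import *
plan((.4562,.080,.0655),1.4985,1); print(get_obs()['force'])"
```

```text
at [0.461  0.0866 0.1442] th 1.5078 d [-0.0048 -0.0066 -0.0787] w [ 0.0051 -0.0003  0.0093] n 2 gap 0.0358 t 36.55
[-0.0035,-0.0024,0.0394,0.003,-0.0,0.005,1.0,-0.0035,-0.0023,0.0394,0.003,-0.0,0.005,1.0]
[ 0.75160988 -0.33019803  0.34755408]
```

carry_out(
  moves=[-0.001,-0.003,0.025,0.004,0,0.006,1,0,-0.003,0.025,0.003,0,0.004,1,0,-0.001,0.008,0,0,0,1,0,0,0,0,0,0,1,0,0,0,0,0,0,1],
)

```text
t: 37.05
ee_pos: [0.4587, 0.0915, 0.0857]
ee_rot: [0.001, 0.73, 0.684, 0.003]
force: [-0.8, -0.1, -0.6]
finger_gap: 0.0357
```

```bash
python3 -c "
from h import *
plan((.4562,.080,.0655),1.4985,1); print(get_obs()['force'])"
```

```text
at [0.4587 0.0915 0.0857] th 1.5059 d [-0.0025 -0.0115 -0.0202] w [ 0.0055 -0.0018  0.0073] n 1 gap 0.0357 t 37.05
[-0.0117,-0.0018,0.0201,0.005,-0.002,0.007,1.0]
[-0.76704137 -0.13844234 -0.56746856]
```

carry_out(
  moves=[-0.006,-0.002,0.004,0.003,0,0.004,1,-0.006,-0.001,0.005,0,0,0.003,1,-0.001,0,0.005,0,0,0,1,0,0,0,0,0,0,1,0,0,0,0,0,0,1],
)

```text
t: 37.55
ee_pos: [0.4568, 0.0779, 0.0727]
ee_rot: [0.002, 0.732, 0.681, 0.003]
force: [0.2, -0.7, -0.4]
finger_gap: 0.0355
```

```bash
python3 -c "
from h import *
plan((.4562,.080,.0655),1.4985,1); print(get_obs()['force'])"
```

```text
at [0.4568 0.0779 0.0727] th 1.4988 d [-0.0006  0.0021 -0.0072] w [ 0.0079 -0.0019  0.0003] n 1 gap 0.0355 t 37.55
[0.0021,-0.0008,0.0072,0.008,-0.002,0.0,1.0]
[ 0.17831654 -0.69156348 -0.43888952]
```

carry_out(
  moves=[0.002,-0.001,0.004,0.004,0,0,1,0.001,0,0.005,0,0,0,1,0,0,0,0,0,0,0.3,0,0,0,0,0,0,-0.4,0,0,0,0,0,0,-0.4,0,0,0,0,0,0,-0.5,0,0,-0.025,0,0,0,-0.6,0,0,-0.04,0,0,0,-0.6,0,0,-0.04,0,0,0,-0.6,0.02,0,-0.02,0,0,0,-0.6],
)

```text
t: 38.55
ee_pos: [0.4552, 0.1002, 0.1892]
ee_rot: [-0.003, 0.733, 0.68, -0.002]
force: [0.1, 0.3, -1.2]
finger_gap: 0.069
```

```bash
python3 - <<'E'
from bricks import *
for b in bricks([(.4116,.3315,1.74)]): print(np.round(b,4))
S=cam('scene');isc=cv2.imread('pics/sl.png')
# four-brick row fitted as one long box: centre of j2..j5
print('S row',np.round(fitbox([(S,cream(isc,17))],(.4485,-.0217,1.4985),.282,.036,.056,.092,(.004,.004,.02)),4))
plan((.4115,.3316,.13),1.73,-.6)
E
```

```text
T [0.4137 0.3331 1.7108 0.1011] S [0.4092 0.3304 1.7456 0.0582]
[0.4115 0.3318 1.7282]
S row [ 0.4465 -0.0236  1.5027  0.0816]
at [0.4561 0.1024 0.1894] th 1.5003 d [-0.0446  0.2292 -0.0594] w [-0.002  -0.0029 -0.2297] n 6 gap 0.0694 t 38.65
[0.0376,-0.0101,0.01,-0.0,-0.0,-0.038,-0.6,0.0379,-0.0086,0.01,-0.0,-0.0,-0.038,-0.6,0.0382,-0.0072,0.01,-0.0,-0.0,-0.038,-0.6,0.0385,-0.0057,0.01,-0.0,-0.0,-0.038,-0.6,0.0387,-0.0042,0.0099,-0.0,-0.0,-0.038,-0.6,0.0388,-0.0028,0.0099,-0.0,-0.0,-0.038,-0.6]
```

carry_out(
  moves=[0.034,-0.01,0.006,0,0,-0.038,-0.6,0.038,-0.008,0.012,0,0,-0.038,-0.6,0.038,-0.007,0.018,0,0,-0.038,-0.6,0.038,-0.006,0.02,0,0,-0.038,-0.6,0.038,-0.004,0.022,0,0,-0.038,-0.6,0.026,-0.003,0.022,0,0,-0.038,-0.6,0.01,0,0.015,0,0,0,-0.6,0,0,0,0,0,0,-0.6,0,0,0,0,0,0,-0.6],
)

```text
t: 39.55
ee_pos: [0.408, 0.3263, 0.0624]
ee_rot: [-0.001, 0.645, 0.764, -0.005]
force: [0.0, -0.3, -0.8]
finger_gap: 0.0696
```

```bash
python3 near.py .4120 .3316 1.73
```

```text
wrist fit [0.4136 0.3317 1.7289 0.1236] blob [ 297  204   62  115 6131] pred [324. 237.]
at [0.408  0.326  0.0626] th 1.7378 d [ 0.004   0.0056 -0.0526] w [-0.0088  0.0047  0.0078] n 2 gap 0.0694 t 39.6
[0.0025,0.0027,0.0263,-0.004,0.002,0.004,-0.6,0.0025,0.0025,0.0263,-0.004,0.002,0.004,-0.6]
```

carry_out(
  moves=[0.003,0.002,0.02,-0.004,0.003,0.004,-0.6,0.004,0.002,0.022,-0.004,0.003,0.004,-0.6,0.002,0,0.012,0,0,0,-0.6,0,0,0.004,0,0,0,-0.6,0,0,0,0,0,0,-0.6,0,0,0,0,0,0,0.5,0,0,0,0,0,0,1,0,0,0,0,0,0,1,0,0,0,0,0,0,1,0,0,0,0,0,0,1],
)

```text
t: 40.6
ee_pos: [0.4163, 0.3326, 0.0097]
ee_rot: [0.002, 0.651, 0.759, 0.005]
force: [-0.6, 0.4, -0.4]
finger_gap: 0.0377
```

carry_out(
  moves=[0,0,0,0,0,0,1,0,0,0,0,0,0,1],
)

```text
t: 40.8
ee_pos: [0.4163, 0.3327, 0.0099]
ee_rot: [0.002, 0.651, 0.759, 0.005]
force: [0.7, -0.6, -1.0]
finger_gap: 0.036
```

```bash
python3 -c "
from h import *
plan((.462,.1585,.15),1.4985,1); print(get_obs()['force'])"
```

```text
at [0.4163 0.3327 0.0099] th 1.7232 d [ 0.0457 -0.1742  0.1401] w [ 0.0102 -0.0053  0.2247] n 5 gap 0.036 t 40.8
[-0.0357,0.004,-0.0281,0.002,-0.001,0.045,1.0,-0.0355,0.0056,-0.0281,0.002,-0.001,0.045,1.0,-0.0353,0.0071,-0.0281,0.002,-0.001,0.045,1.0,-0.0349,0.0086,-0.0281,0.002,-0.001,0.045,1.0,-0.0346,0.0101,-0.028,0.002,-0.001,0.045,1.0]
[ 0.70665968 -0.61115552 -0.9981284 ]
```

carry_out(
  moves=[0,0,-0.03,0,0,0,1,0,0,-0.045,0,0,0,1,-0.015,0.001,-0.04,0.003,-0.002,0.03,1,-0.034,0.005,-0.012,0.003,-0.002,0.045,1,-0.035,0.007,-0.003,0,0,0.045,1,-0.035,0.008,0,0,0,0.045,1,-0.03,0.009,0,0,0,0.045,1,-0.012,0.006,0,0,0,0.02,1,0,0,0,0,0,0,1,0,0,0,0,0,0,1],
)

```text
t: 41.8
ee_pos: [0.4616, 0.1688, 0.1444]
ee_rot: [0.002, 0.736, 0.677, 0.002]
force: [-0.2, -0.4, -1.4]
finger_gap: 0.0357
```

```bash
python3 -c "
from h import *
plan((.462,.1595,.066),1.4985,1); print(get_obs()['force'])"
```

```text
at [0.4616 0.1688 0.1444] th 1.4879 d [ 0.0004 -0.0093 -0.0784] w [ 0.0058 -0.0003 -0.0106] n 2 gap 0.0357 t 41.8
[-0.0046,0.0004,0.0392,0.003,-0.0,-0.005,1.0,-0.0046,0.0005,0.0392,0.003,-0.0,-0.005,1.0]
[-0.22433453 -0.42179555 -1.41542766]
```

carry_out(
  moves=[-0.002,0,0.025,0.004,0,-0.006,1,-0.002,0,0.025,0,0,-0.005,1,-0.001,0,0.009,0,0,0,1,0,0,0,0,0,0,1,0,0,0,0,0,0,1],
)

```text
t: 42.3
ee_pos: [0.4606, 0.1695, 0.0843]
ee_rot: [0.0, 0.729, 0.684, 0.002]
force: [-0.6, -0.3, -1.2]
finger_gap: 0.0357
```

```bash
python3 -c "
from h import *
plan((.462,.1595,.066),1.4985,1); print(get_obs()['force'])"
```

```text
at [0.4606 0.1695 0.0843] th 1.5076 d [ 0.0014 -0.01   -0.0183] w [ 0.0026 -0.0022  0.0091] n 1 gap 0.0357 t 42.3
[-0.0099,0.002,0.0183,0.003,-0.002,0.009,1.0]
[-0.64177334 -0.33502206 -1.15033608]
```

carry_out(
  moves=[-0.005,0.001,0.004,0.002,0,0.005,1,-0.004,0.001,0.005,0,0,0.004,1,0,0,0.005,0,0,0,1,0,0,0,0,0,0,1,0,0,0,0,0,0,1],
)

```text
t: 42.8
ee_pos: [0.4639, 0.1604, 0.0715]
ee_rot: [0.001, 0.732, 0.681, 0.003]
force: [0.4, 0.4, -0.8]
finger_gap: 0.0358
```

```bash
python3 -c "
from h import *
plan((.462,.1595,.066),1.4985,1); print(get_obs()['force'])"
```

```text
at [0.4639 0.1604 0.0715] th 1.4988 d [-0.0019 -0.0009 -0.0055] w [ 0.0056 -0.0032  0.0003] n 1 gap 0.0358 t 42.8
[-0.0011,-0.0019,0.0055,0.006,-0.003,0.0,1.0]
[ 0.39847189  0.35012739 -0.76164524]
```

carry_out(
  moves=[-0.001,-0.001,0.004,0.003,0,0,1,0,0,0.003,0,0,0,1,0,0,0,0,0,0,0.3,0,0,0,0,0,0,-0.4,0,0,0,0,0,0,-0.4,0,0,0,0,0,0,-0.5,0,0,-0.025,0,0,0,-0.6,0,0,-0.04,0,0,0,-0.6,0,0,-0.04,0,0,0,-0.6,0,0,-0.03,0,0,0,-0.6],
)

```text
t: 43.8
ee_pos: [0.4592, 0.1585, 0.1995]
ee_rot: [-0.004, 0.732, 0.681, -0.003]
force: [0.7, 0.4, 1.0]
finger_gap: 0.0694
```

carry_out(
  moves=[0.03,0,-0.03,0,0,0,-0.6,0.045,0,-0.01,0,0,0,-0.6,0.045,0,0,0,0,0,-0.6,0.045,0,0,0,0,0,-0.6,0.045,0,0,0,0,0,-0.6,0.03,0,0,0,0,0,-0.6,0,0,0,0,0,0,-0.6,0,0,0,0,0,0,-0.6],
)

```text
t: 44.6
ee_pos: [0.4804, 0.4071, 0.2467]
ee_rot: [-0.001, 0.733, 0.68, 0.002]
force: [-0.1, 0.3, -0.2]
finger_gap: 0.0699
```

```bash
python3 - <<'E'
from fit import *
S=cam('scene');T=cam('top');isc=grab_frame('scene');it=grab_frame('top')
for n,c,im,h0 in(('S',S,isc,17),('T',T,it,20)):
    print(n,'row',np.round(fitbox([(c,cream(im,h0))],(.4515,.0142,1.4985),.354,.036,.056,.092,(.004,.004,.02)),4))
    print(n,'j1',np.round(fitbox([(c,cream(im,h0))],(.462,.158,1.4985),.066,.036,.056,.092),4))
print(get_obs()['ee_pos'],get_obs()['t'])
f=lambda i:cv2.resize(i,(760,int(i.shape[0]*760/i.shape[1])),interpolation=cv2.INTER_CUBIC)
cv2.imwrite('pics/c4.png',np.vstack([f(isc[200:310,190:430]),f(it[180:280,230:430])[:250]]))
E
```

```text
S row [0.4491 0.0115 1.4993 0.0835]
S j1 [0.4605 0.1569 1.5002 0.3233]
T row [0.4538 0.0147 1.5013 0.2026]
T j1 [0.4646 0.161  1.4839 0.4166]
[0.48058479 0.40617994 0.2468172 ] 44.7
```

View pics/c4.png

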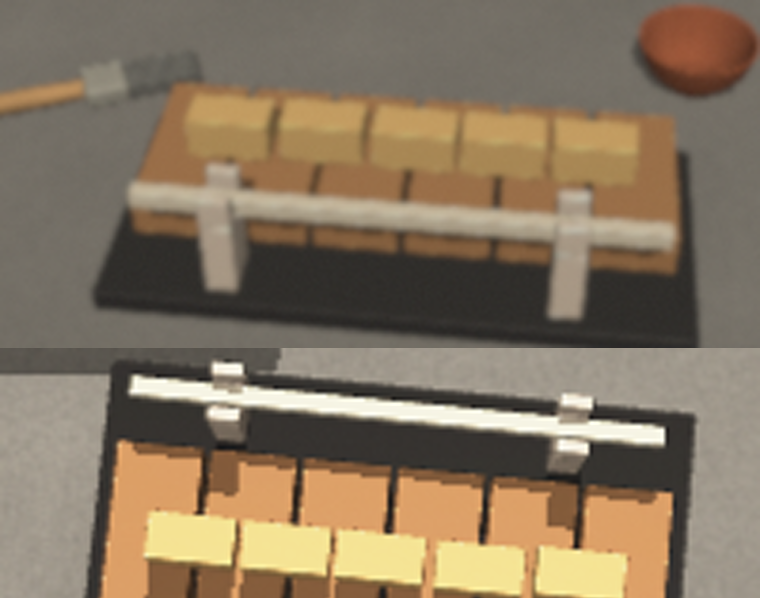

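The final view shows the bar in both forks and five evenly spaced cream bricks, one over each joint. The row measures (0.4515, 0.013), heading 1.500, against a target of (0.4515, 0.014), heading 1.4985.

```bash
python3 -c "
from h import *
print(close_job())"
```

```text
the job is handed in; nothing more can be done
None
```

I drew the bar from the tube in three pulls, always held within about 15 cm of the mouth until only its last few centimetres were inside, and laid it in both forks. I then placed all five cream bricks, one over each joint. I handed the job in at about 45 s, with the arm clear. The hand-in gives no verdict, so the results below are my own measurements.

**Bar:** just after I set it down, the scene camera put its centre at (0.560, 0.006), against (0.5605, 0.005) wanted. The final picture still shows it in both slots with even overhang.

**Bricks:**
- **Position:** averaged over the top and scene cameras, the row of five sits within about 1–2 mm of the wall's centre.
- **Angle:** the row's angle is within about 0.003 rad of the wall's.
- **Spacing:** the gaps look even in the final picture.

**Checks that disagreed:**
- The top and scene cameras differ by about 4 mm throughout, so I used their mean.
- Fits of single placed bricks were loose. One gave 0.08 rad of yaw on the first brick, but later fits of the whole row did not show it.
- While I was lowering the second brick, the pose reading put it a few millimetres into its neighbour. I corrected it, and the later views show both bricks in place.
- I did not measure the other things on the table again at the end. The brush and bowl looked undisturbed in the last picture.

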